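# Snap a keyed spring clip on to a sprung pipe and slide it into its end block

### The job

Take the green spring clip and push it down over the bare copper pipe, its tongue towards the brass end block, until it snaps fully home. The pipe gives on its springs, so feel for the snap: press with no more than about 20 N, and stop pressing as soon as it has snapped. Then slide the clip gently along the pipe, tongue into the block's window, until it is flush against the block, and let go, leaving it upright and the other things on the bench alone.

Things in the scene. Friction and masses are not known exactly. Their poses are not given: they have to be found in the camera images.
- clip_tab (a point): centre of the green clip's upright grip tab, 22 mm long (x), 12 mm thick (y), 40 mm high; grasp here, jaws closing along y. It is 40 mm above the bore centre, 20 mm below the tab's top, 24 mm above the saddle plate (28 x 30 mm) under the tab. Axes: x along the bore towards the steel tongue, z up. The clip (70 g) stands loose on the bench on its arms, bore down
- clip_bore (a point): centre of the clip's bore (axis = clip x); saddle underside 11 mm above it, end faces 14 mm from it along x. The lips of the two sprung arms are 15 mm apart, 9 mm below it; they touch the pipe when this point is 18 mm above the pipe axis. Push force rises to some 11 to 16 N (hidden friction), then falls sharply at the snap; the arms pull the clip home, this point then on the axis
- tongue_tip (a point): end of the clip's steel tongue, 8 mm wide (y), 4 mm thick; it projects 14 mm beyond the clip's +x end face, 13.4 mm above the bore centre. Snapped home, the clip slides along the pipe with a few newtons
- pipe: level copper pipe, 22 mm diameter, on a grey jig; origin mid-length on its axis, 125 mm above the bench; x along it towards the brass block, z up. Pressed, it sinks straight down on damped springs (1.5 N preload, then 0.6 N per mm, hard stop at 36 mm) and returns. Guide forks 149 mm high, 130 mm either side. Bore centre 70 mm behind to 24 mm ahead of the origin: bare pipe, tongue clear
- stop_face (a point): on the pipe axis in the brass end block's face that looks back along the pipe, 55 mm ahead of the pipe's origin; x into the block. Fully in, the clip's end face meets this face (bore centre 14 mm short of it)
- block: brass end block fixed to the pipe, origin on the axis 8 mm beyond stop_face, same axes; 40 mm wide, 16 mm thick (x), top 25 mm above the axis. Window for the tongue: 14 mm wide, 11 to 19 mm above the axis, right through, roofed over, so the tongue only enters by sliding along the pipe
- small_clip: bystander: red plastic clip for a smaller pipe, rigid, 20 x 30 x 46 mm high, origin at its underside
- reducer: bystander: brass reducer fitting, 28 mm diameter, 42 mm high, origin at its underside
- spray_can: bystander: spray can with red band, 66 mm diameter, 200 mm high, origin at its underside
- paste_tin: bystander: blue tin, 80 mm diameter, 70 mm high, origin at its underside
- driver: bystander: screwdriver with orange handle, lying
- glue_bottle: bystander: little white bottle, 28 mm diameter, 85 mm high, origin at its underside
- pliers: bystander: pliers with blue handles, lying, 155 mm long
There are look-alikes about, which are no part of the job. Of the things shaped like the part that bears clip_tab, the green one is meant.

How it is judged:
On the way, in this order (a step that is already met when the one before it is completed fails the run):
1. the clip is snapped fully home on the bare pipe, tongue still clear of the block (z of clip_bore in the frame of stop_face between -0.0025 and 0.0025 m and y of clip_bore in the frame of stop_face between -0.0025 and 0.0025 m and angle between the x axis of clip_bore and the x axis of stop_face, either way round below 0.08 rad and angle between clip_bore's own z axis and vertical below 0.18 rad and x of tongue_tip in the frame of stop_face below 0 m), for 0.2 s.
2. the clip has been slid along until it is flush against the block, tongue in the window (z of clip_bore in the frame of stop_face between -0.0025 and 0.0025 m and y of clip_bore in the frame of stop_face between -0.0025 and 0.0025 m and angle between the x axis of clip_bore and the x axis of stop_face, either way round below 0.08 rad and angle between clip_bore's own z axis and vertical below 0.18 rad and x of clip_bore in the frame of stop_face above -0.0165 m and x of tongue_tip in the frame of stop_face above 0.009 m), for 0.2 s.
At the end, for the whole second after the job is handed in: the clip is released and still, snapped home on the pipe (bore centre within 2.5 mm of the axis, in line within 0.08 rad, upright within 0.18 rad), its end face within 2.5 mm of the block's face and the tongue in the window (all of step 2 and linear speed of clip below 0.02 m/s and contact force between clip and the fingers below 0.05 N); the robot touches nothing.
It fails at once if the pipe is pressed down more than 32 mm on its springs (a push of about 21 N) (distance of pipe from where it was at the start of the episode above 0.032 m).
It fails at once if the clip, already home, is still pressed hard, holding the pipe more than 17 mm down (about 12 N) (z of clip_bore in the frame of stop_face between -0.0025 and 0.0025 m and y of clip_bore in the frame of stop_face between -0.0025 and 0.0025 m and angle between the x axis of clip_bore and the x axis of stop_face, either way round below 0.08 rad and angle between clip_bore's own z axis and vertical below 0.18 rad and distance of pipe from where it was at the start of the episode above 0.017 m).
It fails at once if the clip is jammed against the pipe with contact forces of more than 60 N in all (contact force between clip and pipe above 60 N).
It fails at once if the clip is rammed into the block with more than 18 N (contact force between clip and block above 18 N).
It fails at once if a bystander is moved more than 30 mm (distance of any of small_clip, reducer, spray_can, paste_tin, driver, glue_bottle, pliers from where it was at the start of the episode above 0.03 m).
It also fails if it takes over 64 s, if anything falls off the work surface, if the arm or the gripper's body presses on something with over 40 N, if the wrist force passes 120 N, or if a joint passes its speed limit or range.

### The arm

A 6-joint arm with a two-finger parallel gripper is mounted at the origin on the work surface. World frame = base frame: x ahead of the robot, y to its left, z up, the work surface at z = 0. Lengths are in m, angles in rad, forces in N, time in s.
With the tool pointing down it reaches from about 0.2 to 0.875 m from the base axis. Payload 3.4 kg.
Tool frame: the origin (TCP) lies midway between the tips of the shut fingers; the grasp point (between the pads) lies 19 mm behind it (ctrl.tcp_to_grasp is the distance from the TCP to the grasp point, in m); x points along the fingers, y is the direction in which the jaws open and shut, and the axes are right-handed (so a half turn about x gives the same grasp; the last joint's range is limited). The gripper opens to 94 mm and grips with 3 to 60 N. Pads are 16 mm wide; open, the fingers measure 119 mm over their backs; the gripper's body (75 mm by 177 mm) begins 78 mm behind the grasp point.
Start: joints at [-1.287, 0.276, 1.505, -0, 1.361, -0.121], TCP at [0.226, -0.529, 0.205] pointing down, gripper open.
Joint ranges: [-2.89, 2.89], [-0.75, 2.08], [0.22, 2.7], [-1.18, 4.32], [0.11, 2.71], [-2.7, 2.7]. Speed limits (rad/s): [2.57, 2.57, 3.14, 3.14, 3.14, 3.14].

### API

Orientations are given as a unit quaternion [w, x, y, z].
In Python, from bench import get_state, viewer, ctrl gives the robot as it stands.
- The arm moves only by the shell command python3 -m handwheel 'ROWS' [OPENING]. ROWS is JSON, a list of rows, each an object of numbers: "x", "y", "z": the shift along the world's x, y, z in cm; "yaw": the turn about the world's z in rad. In form: [{"x": .., "y": .., "z": .., "yaw": ..}, ...]. A call has 1 to 12 rows; each row is the pose to reach, as a shift and turn from the pose commanded when the call began; what a row does not reach only later rows make up. A row lasts 1/10 s, in which the tool goes at most 50 mm and 8.59 degrees, less where a joint would pass 70% of its speed; a pose out of reach is approached as far as the arm can. A call with a gripper value outside its range is refused whole. OPENING is the finger opening in cm, from 0 to 9.4, set as the call begins (- or left out, the last holds). The fingers move at their own pace and stop on an object; the grip force is fixed at half the most. Time passes only in rows, so rows that repeat a pose let the fingers close. It gives the time, the measured TCP pose, the force and the opening at its end, in the units of the state.
- get_state(): the state, without advancing time (a new reading comes with each control period).
- viewer.capture(name): name is "side" or "top" or "wrist"; returns a dict with "color" (480x640x3 uint8, blue, green, red), "fov_y" (degrees; the focal length in pixels is half the picture's height over the tangent of half this angle, whatever the lens; pixels are square), "cx", "cy" (the principal point, pixels), "k1" (the pictures are not rectified: a ray, as slopes to the right and down, at radius r is drawn at 1 + k1 r^2 times it, then the intrinsics apply), "origin" and "attitude" of the camera in the world. Camera axes: x right, y down, z forward; pixel columns grow to the right and rows downward; lengths in m; the calibration is good to about 2 mm. A picture is of the moment at which its call begins. There is no depth.
- ctrl.hand_in(): hands the job in, once; it reports no verdict.
The state is a dict: "time": time; "qpos": joint angles; "qvel": joint speeds; "joint_torque": joint torques, N m; "position": TCP position; "orientation": TCP orientation; "wrist_force": force on the tool from outside, world axes, zero at the start; "wrist_torque": the same for the moment, N m; "opening": opening from 0.0 (shut) to 1.0 (fully open).
Only numpy, scipy, OpenCV 4.12 (cv2) and the standard library are available. Lean on these libraries where they do the work, as an engineer would, in place of code of your own. Each camera call takes 0.05 s, during which the arm holds its last target.

## Working session

There is one attempt and no reset: what is moved stays moved. The work goes in short steps, Python scripts to look and compute and a shell command to move; the robot and the scene stay as the last step left them, time stands still between calls to the robot, and variables do not carry over. Pictures are saved under pics/ and viewed, and the job is handed in when it is done.

```bash
mkdir -p pics; ls
python3 - <<'E'
from bench import get_state, viewer, ctrl
import cv2
s=get_state(); print(s); print(ctrl.tcp_to_grasp)
for n in ("side","top","wrist"):
    c=viewer.capture(n); cv2.imwrite(f"pics/{n}0.png",c["color"]); print(n,{k:v for k,v in c.items() if k!="color"})
E
```

```text
pics
{'time': 0.0, 'qpos': array([-1.28698241e+00,  2.76571745e-01,  1.50610975e+00,  3.47853318e-06,
        1.36067448e+00, -1.20998893e-01]), 'qvel': array([-1.50913490e-03, -1.07052183e-03, -3.21617026e-04,  1.73722176e-03,
       -4.31518472e-05, -2.13812299e-04]), 'joint_torque': array([-1.94299042e-03, -4.04594243e+01, -2.37232608e+01,  7.02537876e-02,
        3.44009057e-02, -1.46702296e-04]), 'position': array([ 0.22630221, -0.52799108,  0.20462731]), 'orientation': array([-0.14152592, -0.69262195, -0.14276884,  0.69272094]), 'wrist_force': array([0.08701556, 0.61268441, 0.19310109]), 'wrist_torque': array([-0.01839648, -0.001367  , -0.01506396]), 'opening': 1.002914369538154}
0.0188
side {'fov_y': 48.21687369237304, 'cx': 324.9563515846728, 'cy': 253.21698595649934, 'k1': 0.049117748552558314, 'origin': array([ 0.15849071, -0.92051782,  0.8470994 ]), 'attitude': array([-0.43846154,  0.87457626, -0.18109172,  0.10036751])}
top {'fov_y': 42.662488897877395, 'cx': 321.7004044721972, 'cy': 230.89318760325827, 'k1': -0.1152703082515461, 'origin': array([0.44241638, 0.02992554, 1.63015849]), 'attitude': array([-0.02474833,  0.71477569, -0.69825782,  0.03031903])}
wrist {'fov_y': 68.28188428116626, 'cx': 319.0782367689442, 'cy': 238.11744905480012, 'k1': -0.05155197629979071, 'origin': array([ 0.30283499, -0.49559241,  0.38469194]), 'attitude': array([ 0.11789169,  0.82637321, -0.54490522, -0.07929168])}
```

View pics/side0.png

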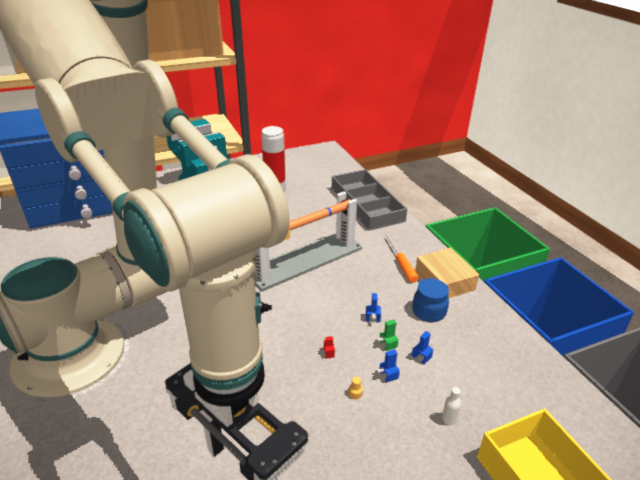

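View pics/top0.png

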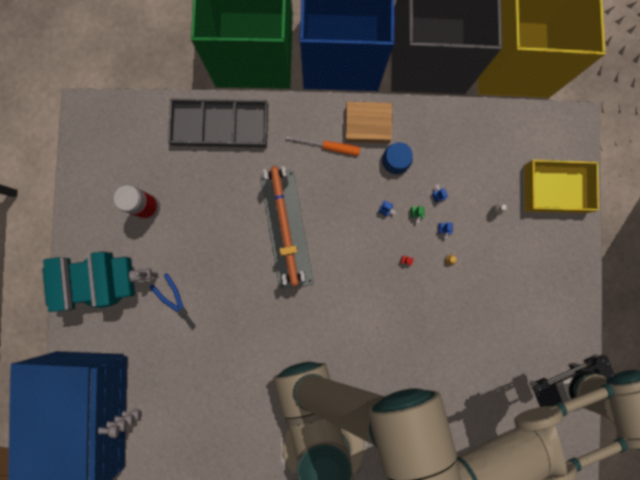

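View pics/wrist0.png

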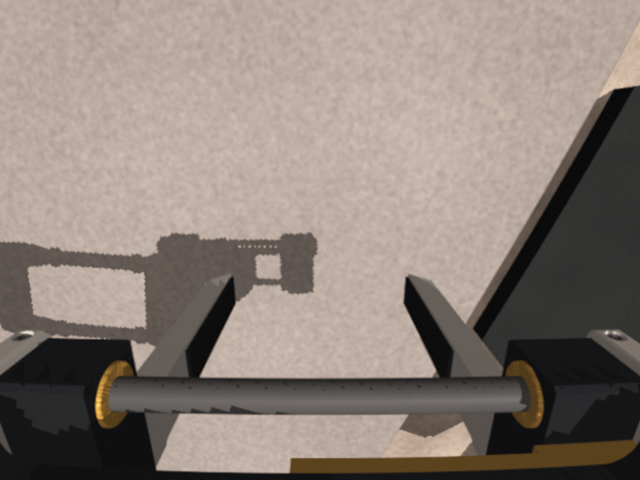

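The side view shows the green clip at about (390,335) among blue look-alikes. The top view shows it at (418,212). The pipe runs from (276,170) to (294,282), with the brass block at (289,250). Next I'll build the ray helpers and zoom in.

```bash
cat > h.py <<'E'
import numpy as np, cv2
from scipy.spatial.transform import Rotation as R
from bench import get_state, viewer, ctrl
def K(c):
    f=240/np.tan(np.radians(c["fov_y"]/2)); return f
def rot(c):
    q=c["attitude"]; return R.from_quat([q[1],q[2],q[3],q[0]]).as_matrix()
def ray(c,u,v):
    f=K(c); d=np.array([(u-c["cx"])/f,(v-c["cy"])/f]); s=d.copy()
    for _ in range(30): s=d/(1+c["k1"]*(s@s))
    r=rot(c)@np.array([s[0],s[1],1]); return r/np.linalg.norm(r)
def onz(c,u,v,z):
    r=ray(c,u,v); o=c["origin"]; return o+r*(z-o[2])/r[2]
def proj(c,p):
    q=rot(c).T@(np.asarray(p)-c["origin"]); s=q[:2]/q[2]; s=s*(1+c["k1"]*(s@s))
    return s*K(c)+[c["cx"],c["cy"]]
def tri(obs):
    A=np.zeros((3,3));b=np.zeros(3)
    for c,u,v in obs:
        r=ray(c,u,v);P=np.eye(3)-np.outer(r,r);A+=P;b+=P@c["origin"]
    p=np.linalg.solve(A,b)
    return p,[np.linalg.norm(np.cross(p-c["origin"],ray(c,u,v))) for c,u,v in obs]
def crop(c,name,x0,y0,w,h,k):
    im=c["color"][y0:y0+h,x0:x0+w]; cv2.imwrite(f"pics/{name}.png",cv2.resize(im,None,fx=k,fy=k,interpolation=cv2.INTER_CUBIC))
E
python3 - <<'E'
from h import *
t=viewer.capture("top"); s=viewer.capture("side")
crop(t,"t1",370,170,100,75,8); crop(s,"s1",310,280,140,110,5); crop(t,"t2",250,150,80,150,4); crop(s,"s2",240,180,140,120,5)
for n,c in(("top",t),("side",s)):
    hsv=cv2.cvtColor(c["color"],cv2.COLOR_BGR2HSV)
    m=cv2.inRange(hsv,(45,120,40),(80,255,255))
    k,l,st,ce=cv2.connectedComponentsWithStats(m)
    for i in range(1,k):
        if st[i,4]>15: print(n,st[i],ce[i],onz(c,*ce[i],0.03))
E
```

```text
top [ 192    0   99   88 6271] [243.9719343   39.14798278] [1.08371599 0.24143012 0.03      ]
top [412 207  11  10  94] [417.07446809 211.59574468] [ 0.62428658 -0.23078716  0.03      ]
side [ 426  208  124   73 4928] [490.18871753 241.93912338] [ 1.04130925 -0.03991779  0.03      ]
side [381 320  17  30 313] [389.67731629 335.23003195] [ 0.62592996 -0.2381544   0.03      ]
```

Run:
```python
import cv2,numpy as np
a=cv2.imread("pics/t1.png")
for n in("s1","t2","s2"):
    print(n,cv2.imread(f"pics/{n}.png").shape)
```

```text
s1 (550, 700, 3)
t2 (600, 320, 3)
s2 (600, 700, 3)
```

View pics/t1.png

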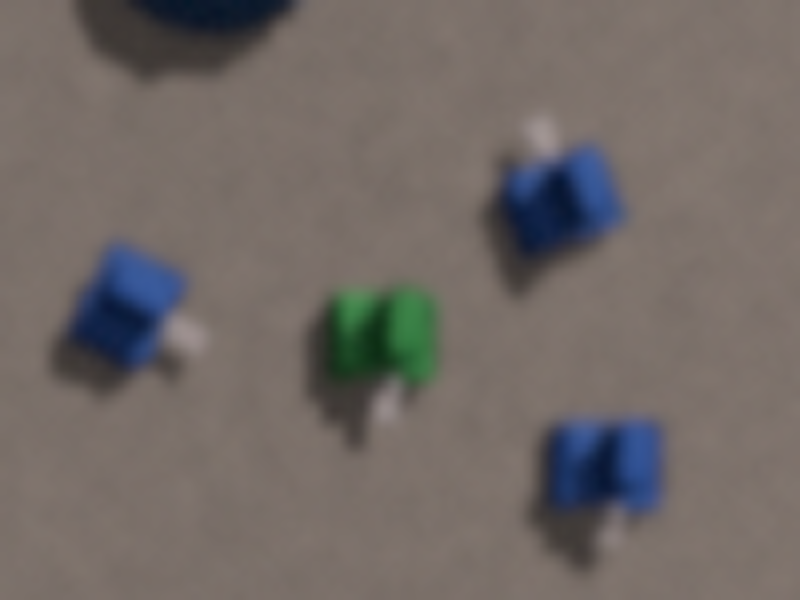

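View pics/s1.png

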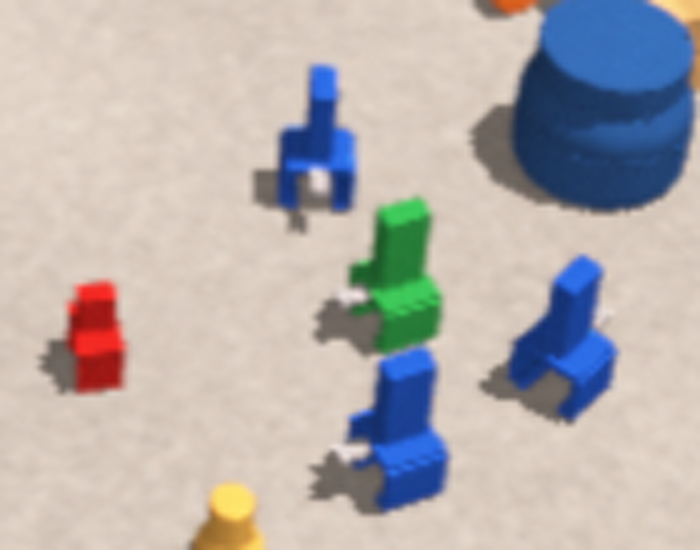

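View pics/t2.png

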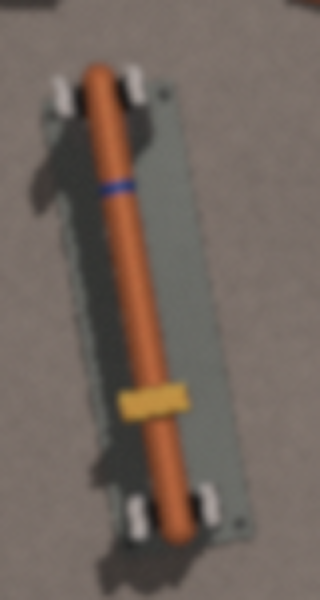

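View pics/s2.png

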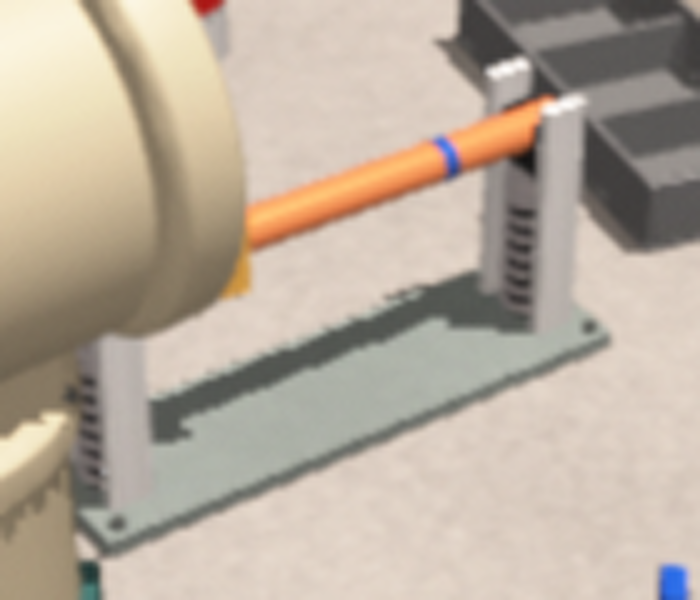

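The tongue points to world −x, which is image-down in the top view. The block sits at the pipe's −x end, so clip and pipe directions roughly agree. I'll measure both.

Run:
```python
from h import *
t=viewer.capture("top"); s=viewer.capture("side")
hsv=cv2.cvtColor(t["color"],cv2.COLOR_BGR2HSV)
sub=np.zeros(hsv.shape[:2],np.uint8); sub[155:295,255:320]=1
m=cv2.inRange(hsv,(3,110,60),(17,255,255))*sub
ys,xs=np.nonzero(m); print("copper n",len(ys))
# per-row centre -> points on axis plane
pts=[]
for r in range(ys.min()+3,ys.max()-3):
    x=xs[ys==r]
    if len(x)>3: pts.append(onz(t,(x.min()+x.max())/2,r,0.125))
pts=np.array(pts)[:,:2]
vx,vy,x0,y0=cv2.fitLine(pts.astype(np.float32),cv2.DIST_HUBER,0,.001,.001).ravel()
res=(pts-[x0,y0])@np.array([-vy,vx]);print("pipe line",x0,y0,"dir",vx,vy,"rms",res.std())
d=-np.array([vx,vy])*np.sign(vx)
print("yaw pipe",np.arctan2(d[1],d[0]))
print("ends", onz(t,xs[ys==ys.min()].mean(),ys.min(),.125),onz(t,xs[ys==ys.max()].mean(),ys.max(),.125))
m2=cv2.inRange(hsv,(18,110,60),(30,255,255))*sub
y2,x2=np.nonzero(m2); print("brass",len(y2),cv2.minAreaRect(np.c_[x2,y2].astype(np.float32)))
c2=cv2.minAreaRect(np.c_[x2,y2].astype(np.float32))
for p in cv2.boxPoints(c2): print(onz(t,*p,.15))
print("block ctr",onz(t,*c2[0],.15))
m3=cv2.inRange(hsv,(100,120,40),(135,255,255))*sub
y3,x3=np.nonzero(m3);print("blueband",len(y3),onz(t,x3.mean(),y3.mean(),.135))
q=get_state()["orientation"];M=R.from_quat([q[1],q[2],q[3],q[0]]).as_matrix();print(M)
```

```text
copper n 972
pipe line 0.5929232 0.11702272 dir 0.9803123 0.19745335 rms 0.0012309199596341547
yaw pipe -2.9428332
ends [0.71862652 0.14141434 0.125     ] [0.42595468 0.08398046 0.125     ]
brass 118 ((287.6393737792969, 250.5327911376953), (8.238751411437988, 17.292325973510742), 84.80557250976562)
[0.51616489 0.12243111 0.15      ]
[0.52093209 0.0810137  0.15      ]
[0.50119118 0.07870275 0.15      ]
[0.4964298  0.12008122 0.15      ]
block ctr [0.50867613 0.10055506 0.15      ]
blueband 1 [0.63992018 0.1334188  0.135     ]
[[-1.03243753e-04  3.93847046e-01 -9.19175986e-01]
 [ 2.98037042e-04 -9.19175938e-01 -3.93847059e-01]
 [-9.99999950e-01 -3.14610741e-04 -2.24818355e-05]]
```

```bash
python3 -m handwheel '[{"x":3.6,"y":2.7},{"x":7.6,"y":5.7},{"x":11.5,"y":8.6,"yaw":-0.1},{"x":15.4,"y":11.5,"yaw":-0.2},{"x":19.3,"y":14.4,"yaw":-0.2},{"x":23.2,"y":17.3,"yaw":-0.2},{"x":27,"y":20.2,"yaw":-0.2},{"x":31,"y":23.2,"yaw":-0.2},{"x":35,"y":26,"yaw":-0.2},{"x":38,"y":29,"yaw":-0.2},{"x":38,"y":29,"yaw":-0.2},{"x":38,"y":29,"yaw":-0.2}]' 6
python3 - <<'E'
from h import *
w=viewer.capture("wrist");s=viewer.capture("side")
cv2.imwrite("pics/w1.png",w["color"]);cv2.imwrite("pics/sfull.png",s["color"])
st=get_state();print(st["time"],st["position"],st["wrist_force"])
E
```

```text
0.45 [ 0.22645633 -0.52852366  0.20540744] [ 0.01115038  0.16825889 -1.1504223 ]$[0]: bad value
```

View pics/w1.png

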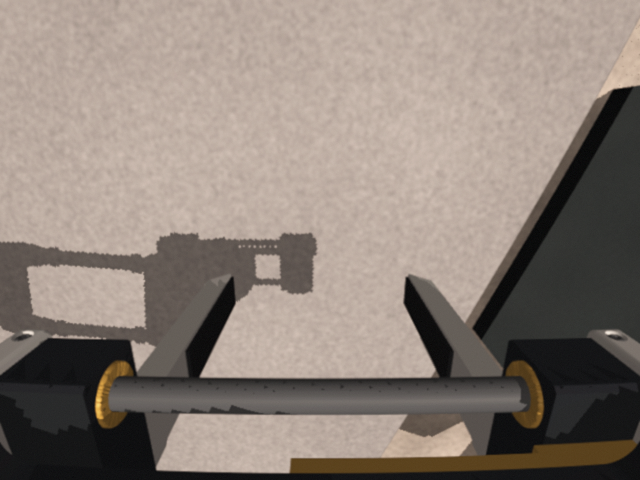

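View pics/sfull.png

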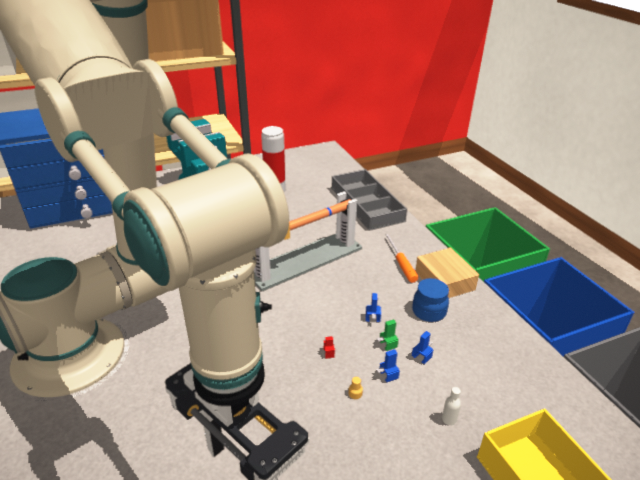

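The arm has not moved, because the call was refused: each row must carry all four numbers.

```bash
python3 -m handwheel '[{"x":3.6,"y":2.7,"z":0,"yaw":0},{"x":7.6,"y":5.7,"z":0,"yaw":0},{"x":11.5,"y":8.6,"z":0,"yaw":-0.1},{"x":15.4,"y":11.5,"z":0,"yaw":-0.2},{"x":19.3,"y":14.4,"z":0,"yaw":-0.2},{"x":23.2,"y":17.3,"z":0,"yaw":-0.2},{"x":27,"y":20.2,"z":0,"yaw":-0.2},{"x":31,"y":23.2,"z":0,"yaw":-0.2},{"x":35,"y":26,"z":0,"yaw":-0.2},{"x":38,"y":29,"z":0,"yaw":-0.2},{"x":38,"y":29,"z":0,"yaw":-0.2},{"x":38,"y":29,"z":0,"yaw":-0.2}]' 6
python3 - <<'E'
from h import *
w=viewer.capture("wrist");s=viewer.capture("side")
cv2.imwrite("pics/w2.png",w["color"]);cv2.imwrite("pics/sfull2.png",s["color"])
st=get_state();print(st["time"],st["position"],st["wrist_force"])
E
```

```text
time: 1.65
position: [0.6066, -0.2379, 0.205]
orientation: [-0.073, -0.703, -0.073, 0.704]
wrist_force: [-0.5, -1.3, 0.0]
opening: 0.639
1.75 [ 0.60557454 -0.23935099  0.20545167] [ 0.58175991 -0.06005065 -0.10668268]
```

View pics/w2.png

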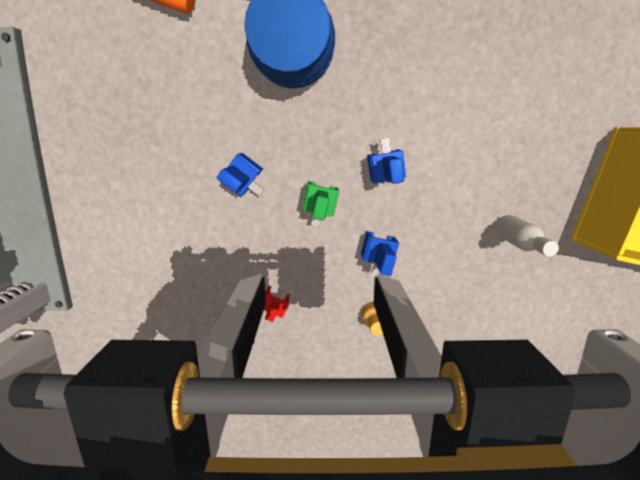

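View pics/sfull2.png

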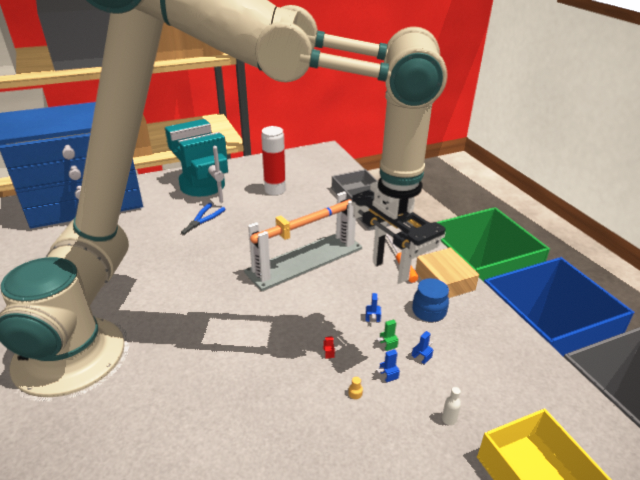

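The wrist view shows the green clip at (320,200). The side view now shows the pipe unobstructed, with the block at (284,227).

Run:
```python
from h import *
w=viewer.capture("wrist");s=viewer.capture("side")
crop(w,"w3",280,165,80,75,8)
crop(s,"s3",240,185,130,110,6)
import pickle;pickle.dump((w,s,viewer.capture("top")),open("v1.pkl","wb"))
```

```text
(no output)
```

View pics/w3.png

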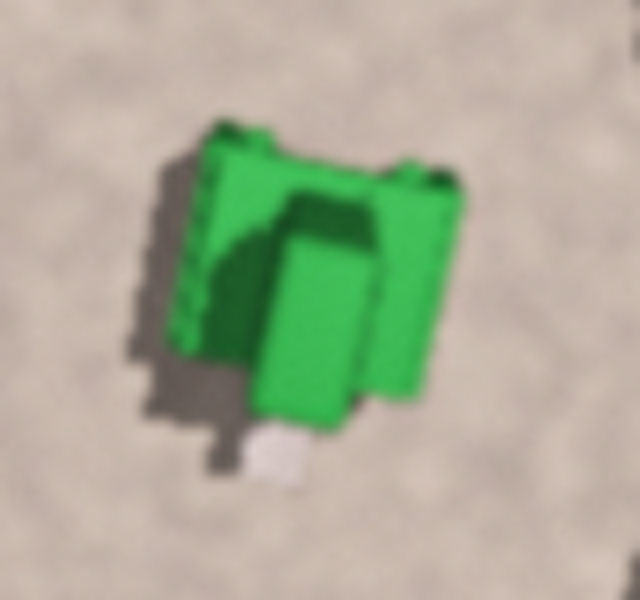

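View pics/s3.png

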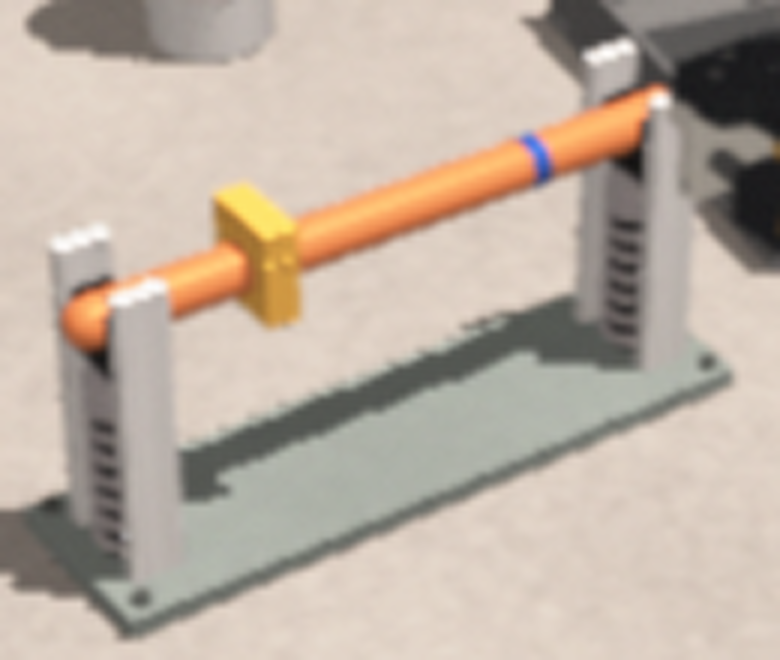

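The wrist crop shows the tab's top face with corners at about (290,238), (373,250), (340,428) and (255,413), and the tongue below it. I'll work out the clip pose from these.

Run:
```python
from h import *
import pickle
w,s,t=pickle.load(open("v1.pkl","rb"))
f=lambda x,y,x0,y0,k:((x+.5)/k-.5+x0,(y+.5)/k-.5+y0)
C=[f(*p,280,165,8) for p in[(290,238),(373,250),(340,428),(255,413)]]
cw=np.mean(C,0)
print(tri([(w,*cw),(s,*f(404,210,310,280,5))]))
for zt in (.069,.072,.075,.08):
    P=np.array([onz(w,*c,zt)[:2] for c in C]); d=P[3]+P[2]-P[0]-P[1]; e=P[1]+P[2]-P[0]-P[3]
    print(zt,P.mean(0),"len",np.linalg.norm(d)/2,"thk",np.linalg.norm(e)/2,"yaw",np.arctan2(d[1],d[0]),"yawy",np.arctan2(e[1],e[0])-np.pi/2)
# saddle plate edges z=zt-44 : left edge (213,140)-(175,350), right (460,190)-(415,398)
for a,b in (((213,140),(180,350)),((458,195),(418,398))):
    A=onz(w,*f(*a,280,165,8),.03);B=onz(w,*f(*b,280,165,8),.03);d=B-A;print("saddle edge",np.arctan2(d[1],d[0]),np.linalg.norm(d))
# pipe in side: triangulate; ends
g=lambda x,y:f(x,y,240,185,6)
# stop face edge of block top in side: top quad (215,195),(243,183),(300,230),(268,243)
for n,p in (("blk back-left",(243,183)),("back-right",(300,230)),("front-left",(215,195)),("front-right",(268,243))):
    print(n,onz(s,*g(*p),.15))
# axis centreline
for p in ((315,240),(400,208),(500,168),(590,135)): 
    pass
hs=cv2.cvtColor(s["color"],cv2.COLOR_BGR2HSV); m=cv2.inRange(hs,(3,110,100),(17,255,255))
pts=[]
for u in range(292,345):
    v=np.nonzero(m[195:240,u])[0]+195
    if len(v)>4: pts.append(onz(s,u,(v.min()+v.max())/2,.125)[:2])
pts=np.array(pts);vx,vy,x0,y0=cv2.fitLine(pts.astype(np.float32),cv2.DIST_HUBER,0,.001,.001).ravel()
print("side pipe",x0,y0,np.arctan2(vy,vx)-np.pi if vx>0 else np.arctan2(vy,vx), "y at x=.572:",y0+(.572-x0)*vy/vx)
print("top y at .572", .11702+(.572-.59292)*.19745/.98031)
st=get_state();print(st["position"])
```

```text
(array([ 0.62538895, -0.2348855 ,  0.06719158]), [np.float64(0.0003592286811189998), np.float64(0.0003592286811189477)])
0.069 [ 0.62537557 -0.23458783] len 0.0207216166936619 thk 0.00966054290025665 yaw -3.12517045481778 yawy -3.0997998087412126
0.072 [ 0.62596137 -0.23447122] len 0.02052507786797915 thk 0.009568915312257963 yaw -3.1251704548177806 yawy -3.099799808741208
0.075 [ 0.62654716 -0.23435461] len 0.020328539042296454 thk 0.009477287724259202 yaw -3.12517045481778 yawy -3.099799808741215
0.08 [ 0.62752349 -0.23416025] len 0.020000974332825352 thk 0.009324575077594715 yaw -3.1251704548177806 yawy -3.099799808741219
saddle edge -3.1035634767160087 0.027134587994782345
saddle edge -3.118574146045021 0.02655979520692101
blk back-left [0.51263175 0.11737811 0.15      ]
back-right [0.52152992 0.07666966 0.15      ]
front-left [0.49928095 0.11325387 0.15      ]
front-right [0.50671227 0.07279583 0.15      ]
side pipe 0.6074252 0.1187467 -2.9345393 y at x=.572: 0.11130514
top y at .572 0.11280637981862879
[ 0.60545617 -0.23979679  0.20575081]
```

```bash
python3 -m handwheel '[{"x":1,"y":0.3,"z":-2,"yaw":-0.08},{"x":2,"y":0.5,"z":-5,"yaw":-0.17},{"x":2,"y":0.5,"z":-8,"yaw":-0.17},{"x":2,"y":0.5,"z":-9.5,"yaw":-0.17},{"x":2,"y":0.5,"z":-9.5,"yaw":-0.17},{"x":2,"y":0.5,"z":-9.5,"yaw":-0.17}]'
python3 - <<'E'
from h import *
w=viewer.capture("wrist")
cv2.imwrite("pics/w4.png",w["color"])
st=get_state();print(st["time"],st["position"],st["wrist_force"])
M=R.from_quat(np.roll(st["orientation"],-1)).as_matrix();print(M)
print("clip top ctr expected px",proj(w,[.6255,-.2346,.07]))
import pickle;pickle.dump((w,st),open("v2.pkl","wb"))
E
```

```text
time: 2.5
position: [0.6263, -0.2345, 0.111]
orientation: [0.012, 0.707, 0.012, -0.707]
wrist_force: [-0.1, -0.4, 0.4]
opening: 0.641
2.55 [ 0.62685957 -0.23461071  0.11181807] [ 0.46174036 -0.07825473  0.37800197]
[[ 0.00192262  0.03373132 -0.99942909]
 [-0.0010796  -0.99943028 -0.03373344]
 [-0.99999757  0.00114384 -0.00188511]]
clip top ctr expected px [319.91878226 265.48063098]
```

View pics/w4.png

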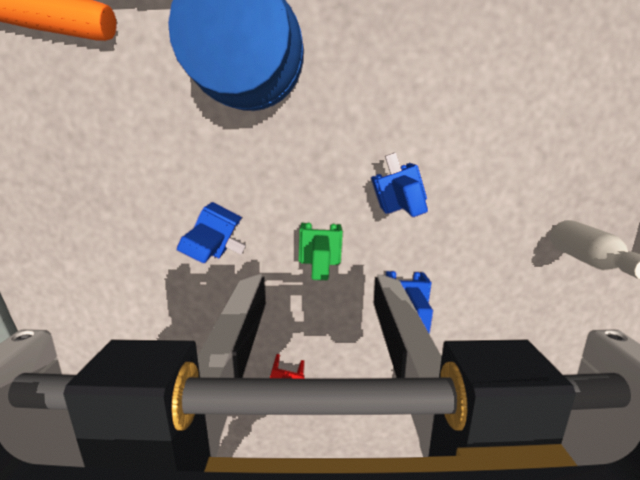

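```bash
python3 -m handwheel '[{"x":0,"y":0,"z":-3,"yaw":0},{"x":0,"y":0,"z":-5.5,"yaw":0},{"x":0,"y":0,"z":-7,"yaw":0},{"x":0,"y":0,"z":-7.9,"yaw":0},{"x":0,"y":0,"z":-7.9,"yaw":0}]' 4.5
python3 - <<'E'
from h import *
w=viewer.capture("wrist");s=viewer.capture("side")
crop(w,"w5",220,200,200,150,4);crop(s,"s5",330,270,130,110,6)
st=get_state();print(st["time"],st["position"],st["wrist_force"],st["opening"])
E
```

```text
time: 3.05
position: [0.6264, -0.2337, 0.0315]
orientation: [-0.012, -0.707, -0.012, 0.707]
wrist_force: [-0.2, -0.3, 0.0]
opening: 0.484
3.15 [ 0.62739645 -0.23412936  0.03287645] [ 0.69044434 -0.74383276  0.77964919] 0.4793210844463307
```

View pics/w5.png

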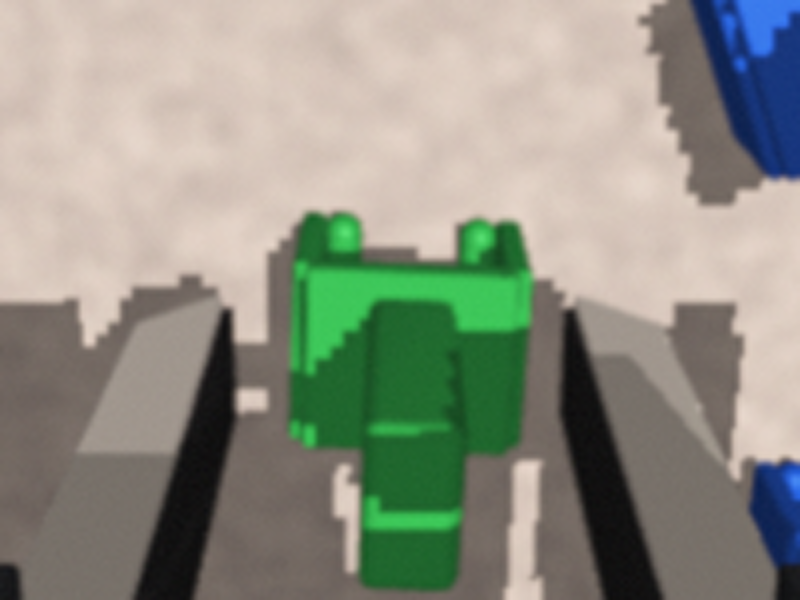

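View pics/s5.png

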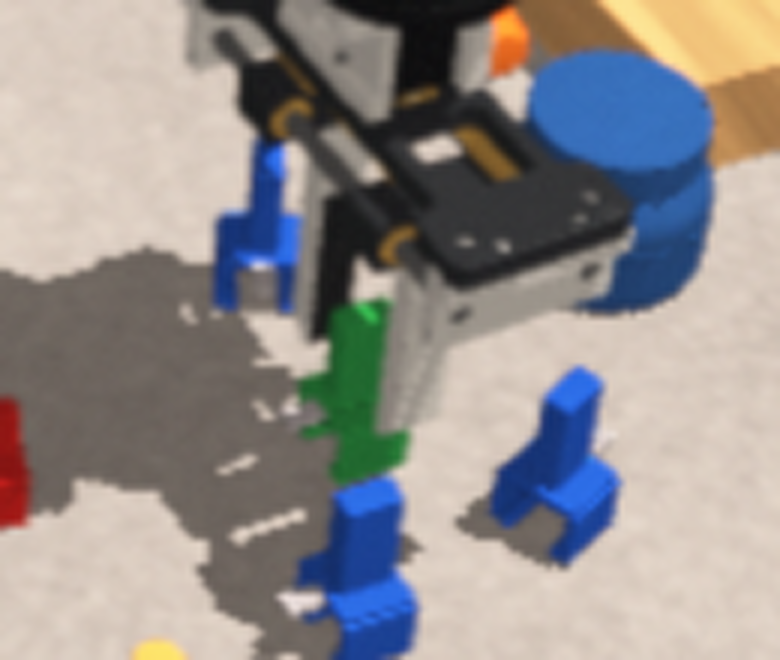

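The fingers straddle the tab, clear of the saddle. Closing now.

```bash
python3 -m handwheel '[{"x":0,"y":0,"z":0,"yaw":0},{"x":0,"y":0,"z":0,"yaw":0},{"x":0,"y":0,"z":0,"yaw":0},{"x":0,"y":0,"z":0,"yaw":0},{"x":0,"y":0,"z":0,"yaw":0},{"x":0,"y":0,"z":0,"yaw":0}]' 0.5
python3 -m handwheel '[{"x":0,"y":0,"z":1,"yaw":0},{"x":0,"y":0,"z":4,"yaw":0},{"x":0,"y":0,"z":8.5,"yaw":0},{"x":0,"y":0,"z":13,"yaw":0},{"x":0,"y":0,"z":17,"yaw":0},{"x":0,"y":0,"z":20,"yaw":0},{"x":0,"y":0,"z":20,"yaw":0},{"x":0,"y":0,"z":20,"yaw":0}]'
python3 - <<'E'
from h import *
w=viewer.capture("wrist");s=viewer.capture("side");t=viewer.capture("top")
crop(w,"w6",220,200,200,150,4);crop(s,"s6",330,170,130,110,6)
cv2.imwrite("pics/s6f.png",s["color"])
st=get_state();print(st["time"],st["position"],st["wrist_force"],st["opening"])
M=R.from_quat(np.roll(st["orientation"],-1)).as_matrix();print(np.arctan2(*M[1::-1,1]))
E
```

```text
time: 3.75
position: [0.6266, -0.2336, 0.0317]
orientation: [0.012, 0.707, 0.012, -0.707]
wrist_force: [-0.2, -0.0, 1.7]
opening: 0.123
time: 4.55
position: [0.6264, -0.2335, 0.232]
orientation: [0.012, 0.707, 0.012, -0.707]
wrist_force: [-1.1, 0.1, -1.0]
opening: 0.13
4.7 [ 0.62533779 -0.23302685  0.2292074 ] [ 0.52148223  0.30576001 -0.67457538] 0.12530140768098946
-1.5360163658312835
```

View pics/w6.png

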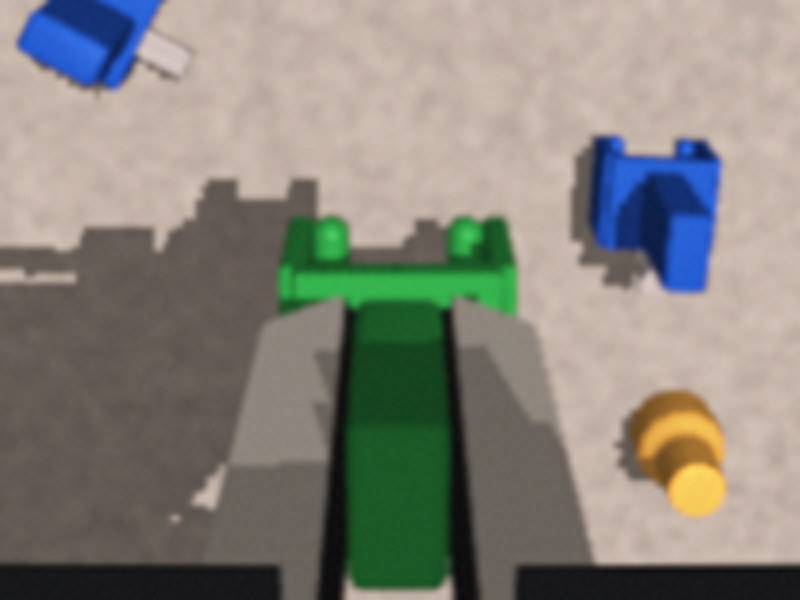

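View pics/s6f.png

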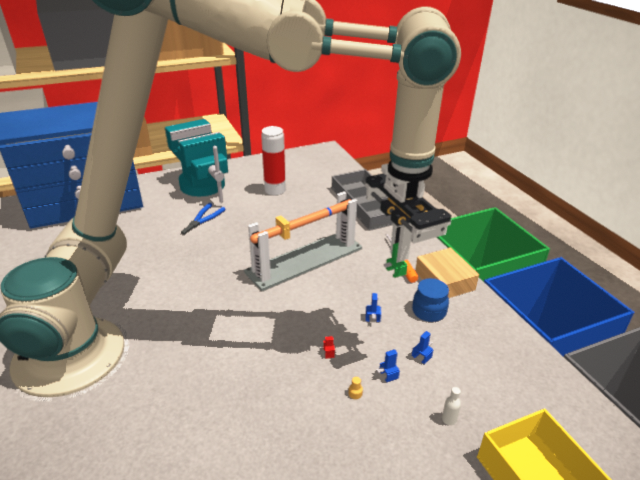

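The clip is held square, with the opening at about 12 mm. Moving above the bare pipe.

```bash
python3 -m handwheel '[{"x":-0.4,"y":3,"z":0,"yaw":0},{"x":-0.9,"y":7.5,"z":0,"yaw":0},{"x":-1.5,"y":12,"z":0,"yaw":0.05},{"x":-2.1,"y":16.5,"z":0,"yaw":0.1},{"x":-2.7,"y":21,"z":0,"yaw":0.167},{"x":-3.3,"y":25.5,"z":0,"yaw":0.167},{"x":-3.8,"y":30,"z":0,"yaw":0.167},{"x":-4.3,"y":33.5,"z":0,"yaw":0.167},{"x":-4.3,"y":34.7,"z":0,"yaw":0.167},{"x":-4.3,"y":34.7,"z":0,"yaw":0.167},{"x":-4.3,"y":34.7,"z":0,"yaw":0.167}]'
python3 - <<'E'
from h import *
w=viewer.capture("wrist");s=viewer.capture("side");t=viewer.capture("top")
crop(w,"w7",120,50,400,300,2);crop(s,"s7",230,130,150,125,5);crop(t,"t7",240,150,100,150,4)
st=get_state();print(st["time"],st["position"],st["wrist_force"],st["opening"])
M=R.from_quat(np.roll(st["orientation"],-1)).as_matrix();print(np.arctan2(*M[1::-1,1])-np.pi/2)
import pickle;pickle.dump((w,s,t,st),open("v3.pkl","wb"))
E
```

```text
time: 5.8
position: [0.5834, 0.1123, 0.2305]
orientation: [-0.072, -0.703, -0.071, 0.704]
wrist_force: [0.4, 0.5, -0.7]
opening: 0.127
5.95 [0.58373344 0.1117215  0.23113734] [-0.93664644 -0.65797508 -0.31859383] 0.12664349278016024
-2.9418096912689657
```

View pics/w7.png

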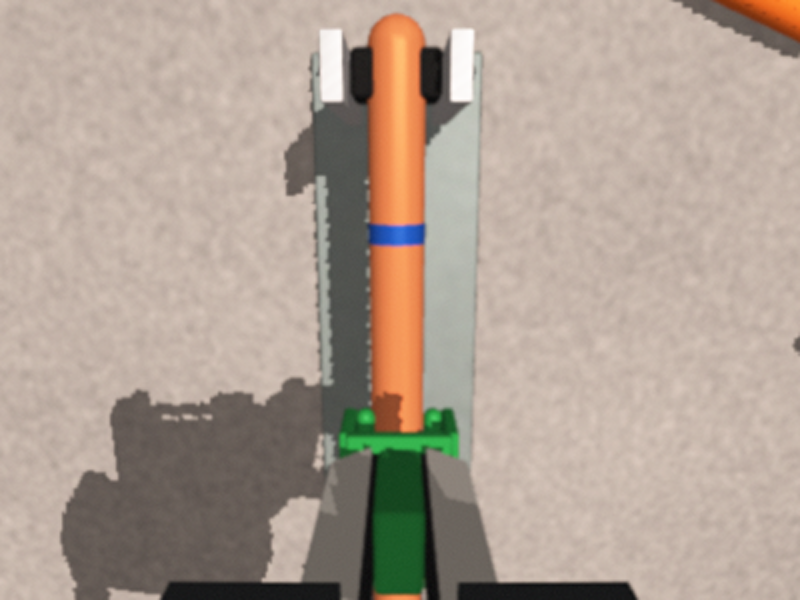

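View pics/s7.png

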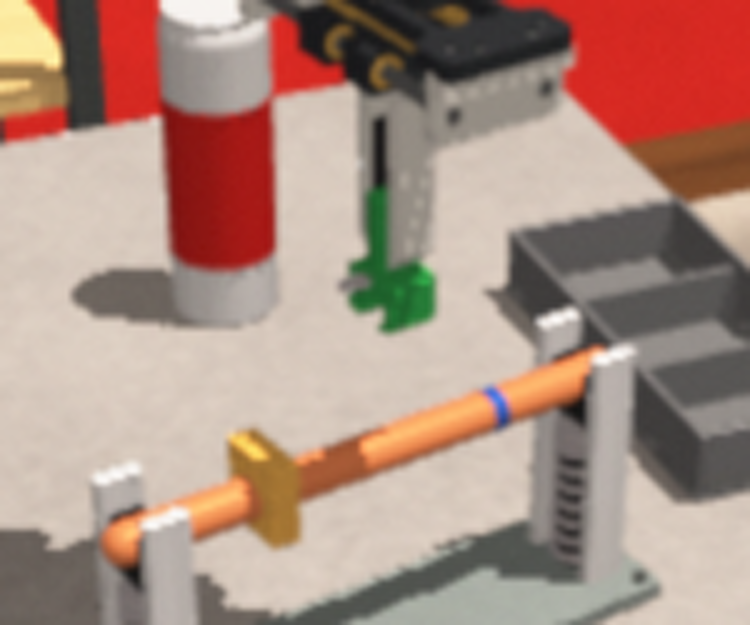

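View pics/t7.png

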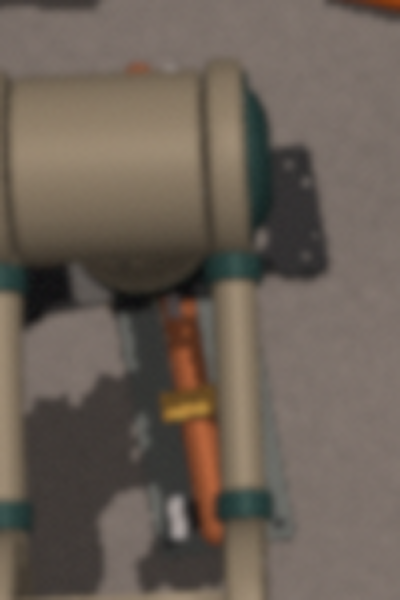

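The wrist view shows the pipe centred at column 398 of the crop and the clip body centred at 399.5, and they look parallel. Descending to just above lip contact.

```bash
python3 -m handwheel '[{"x":0,"y":0,"z":-2,"yaw":0},{"x":0,"y":0,"z":-4,"yaw":0},{"x":0,"y":0,"z":-5.4,"yaw":0},{"x":0,"y":0,"z":-5.4,"yaw":0},{"x":0,"y":0,"z":-5.4,"yaw":0}]'
python3 - <<'E'
from h import *
w=viewer.capture("wrist");s=viewer.capture("side")
crop(w,"w8",220,150,200,150,4);crop(s,"s8",260,160,100,80,8)
P=[get_state() for _ in range(1)]
st=P[0];print(st["time"],st["position"],st["wrist_force"])
import pickle;pickle.dump((w,s,st),open("v4.pkl","wb"))
hs=cv2.cvtColor(w["color"],cv2.COLOR_BGR2HSV);m=cv2.inRange(hs,(3,110,60),(17,255,255));g=cv2.inRange(hs,(45,120,30),(80,255,255))
for r in (80,110,140,170,200,230):
    a=np.nonzero(m[r,250:400])[0]+250
    if len(a): print(r,"pipe",a.min(),a.max(),(a.min()+a.max())/2)
for r in range(245,300,5):
    a=np.nonzero(g[r,230:410])[0]+230
    if len(a): print(r,"clip",a.min(),a.max(),(a.min()+a.max())/2)
print(w["origin"],rot(w))
E
```

```text
time: 6.45
position: [0.5838, 0.1124, 0.1777]
orientation: [-0.071, -0.704, -0.071, 0.704]
wrist_force: [0.4, -0.6, -0.5]
opening: 0.124
6.55 [0.58431533 0.11291205 0.17855374] [ 0.46448334  0.27661144 -0.42336388]
80 pipe 303 333 318.0
110 pipe 300 335 317.5
140 pipe 301 334 317.5
200 pipe 302 334 318.0
230 pipe 302 333 317.5
255 clip 293 344 318.5
260 clip 292 346 319.0
265 clip 290 347 318.5
270 clip 290 348 319.0
275 clip 290 348 319.0
280 clip 308 330 319.0
285 clip 308 330 319.0
290 clip 307 331 319.0
295 clip 307 331 319.0
[0.66528167 0.12914222 0.35765841] [[ 1.98782854e-01 -9.40315695e-01 -2.76209651e-01]
 [-9.80043079e-01 -1.91003579e-01 -5.50744584e-02]
 [-9.69654281e-04  2.81645215e-01 -9.59518125e-01]]
```

View pics/w8.png

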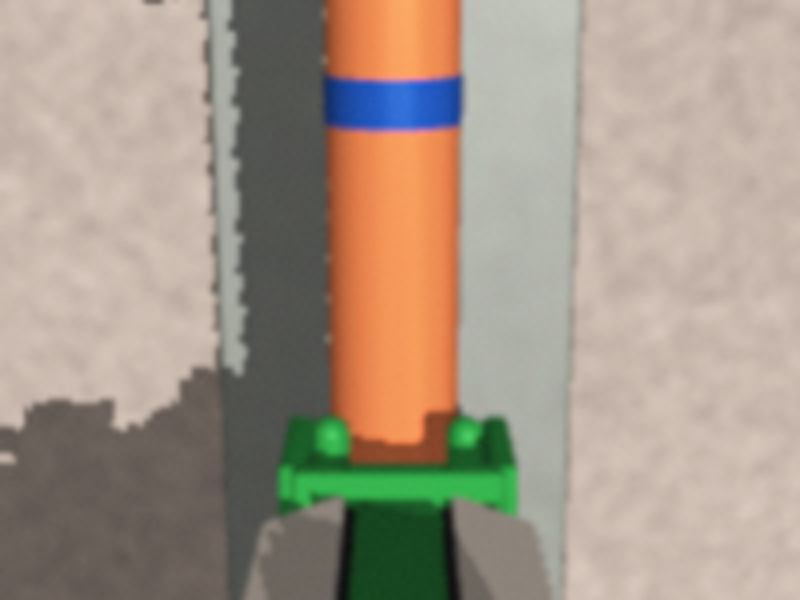

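View pics/s8.png

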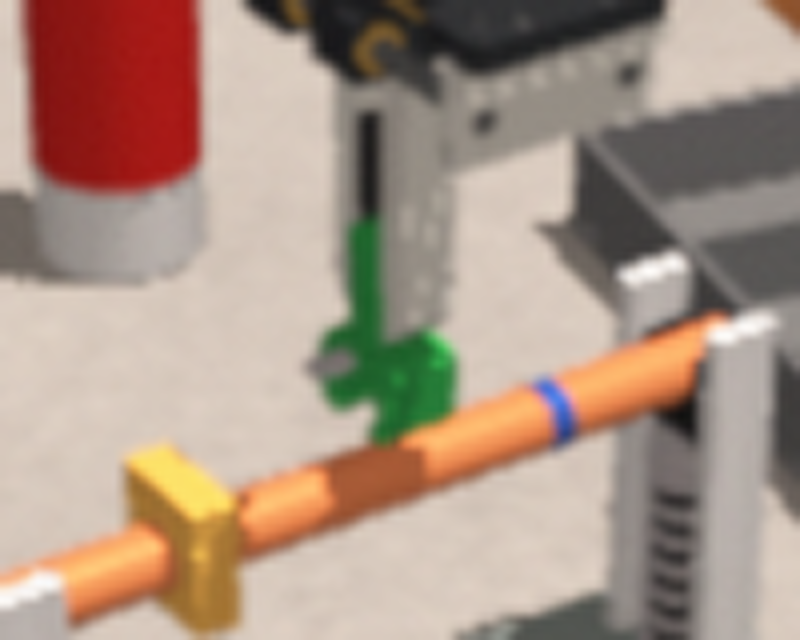

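The clip is at column 319 and the pipe at 317.7, so I need about 0.8 mm toward +y. I'll correct that and press in small steps while watching the force.

```bash
python3 -m handwheel '[{"x":0,"y":0.08,"z":0,"yaw":0},{"x":0,"y":0.08,"z":-0.4,"yaw":0},{"x":0,"y":0.08,"z":-0.8,"yaw":0},{"x":0,"y":0.08,"z":-0.8,"yaw":0}]' | grep -E "pos|force"
python3 -m handwheel '[{"x":0,"y":0,"z":-0.2,"yaw":0},{"x":0,"y":0,"z":-0.4,"yaw":0},{"x":0,"y":0,"z":-0.4,"yaw":0}]' | grep -E "pos|force"
python3 -m handwheel '[{"x":0,"y":0,"z":-0.2,"yaw":0},{"x":0,"y":0,"z":-0.4,"yaw":0},{"x":0,"y":0,"z":-0.4,"yaw":0}]' | grep -E "pos|force"
python3 -m handwheel '[{"x":0,"y":0,"z":-0.2,"yaw":0},{"x":0,"y":0,"z":-0.4,"yaw":0},{"x":0,"y":0,"z":-0.4,"yaw":0}]'
```

```text
position: [0.5829, 0.1143, 0.1688]
wrist_force: [-0.1, 1.0, -1.3]
position: [0.5833, 0.1142, 0.1651]
wrist_force: [0.2, 0.5, -1.4]
position: [0.5841, 0.1134, 0.1618]
wrist_force: [-0.1, -2.0, 0.9]
time: 7.85
position: [0.5841, 0.1135, 0.1579]
orientation: [0.072, 0.704, 0.071, -0.703]
wrist_force: [1.3, -4.1, 3.8]
opening: 0.129
```

Contact is made, but there's about 4 N of side force toward −y. I'll look before pressing on.

Run:
```python
from h import *
w=viewer.capture("wrist");s=viewer.capture("side")
crop(w,"w9",220,150,200,150,4);crop(s,"s9",260,160,100,80,8)
st=get_state();print(st["time"],st["position"],st["wrist_force"],st["wrist_torque"])
hs=cv2.cvtColor(w["color"],cv2.COLOR_BGR2HSV);m=cv2.inRange(hs,(3,110,60),(17,255,255));g=cv2.inRange(hs,(45,120,30),(80,255,255))
for r in (80,110,140,170,200,230):
    a=np.nonzero(m[r,250:400])[0]+250
    if len(a): print(r,"pipe",a.min(),a.max(),(a.min()+a.max())/2)
for r in range(245,300,5):
    a=np.nonzero(g[r,230:410])[0]+230
    if len(a): print(r,"clip",a.min(),a.max(),(a.min()+a.max())/2)
```

```text
7.95 [0.58406294 0.11346463 0.15786531] [ 0.79215824 -3.77818487  4.17407203] [-1.02977251 -0.18235098 -0.00593722]
80 pipe 303 336 319.5
110 pipe 301 338 319.5
140 pipe 301 337 319.0
170 pipe 302 337 319.5
200 pipe 302 336 319.0
230 pipe 303 336 319.5
255 clip 293 345 319.0
260 clip 292 346 319.0
265 clip 291 347 319.0
270 clip 290 348 319.0
275 clip 290 348 319.0
280 clip 308 330 319.0
285 clip 308 330 319.0
290 clip 307 331 319.0
295 clip 307 331 319.0
```

View pics/w9.png

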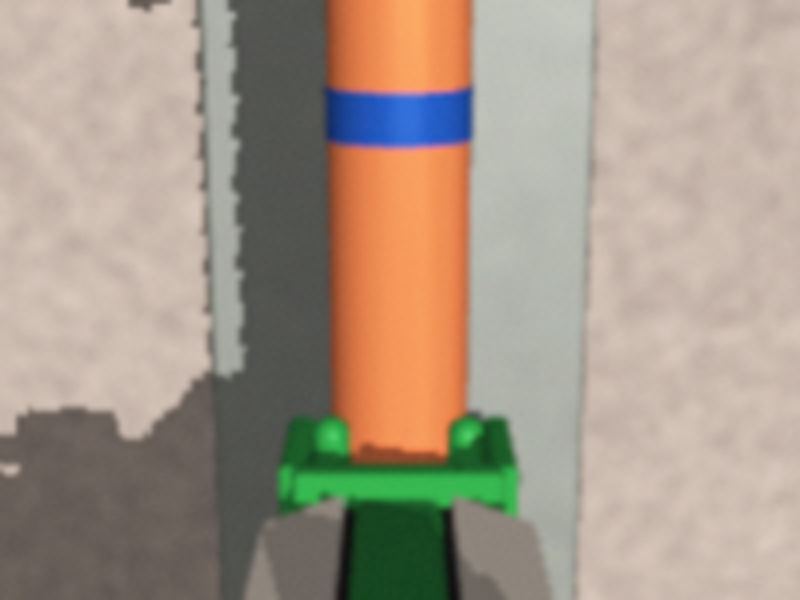

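View pics/s9.png

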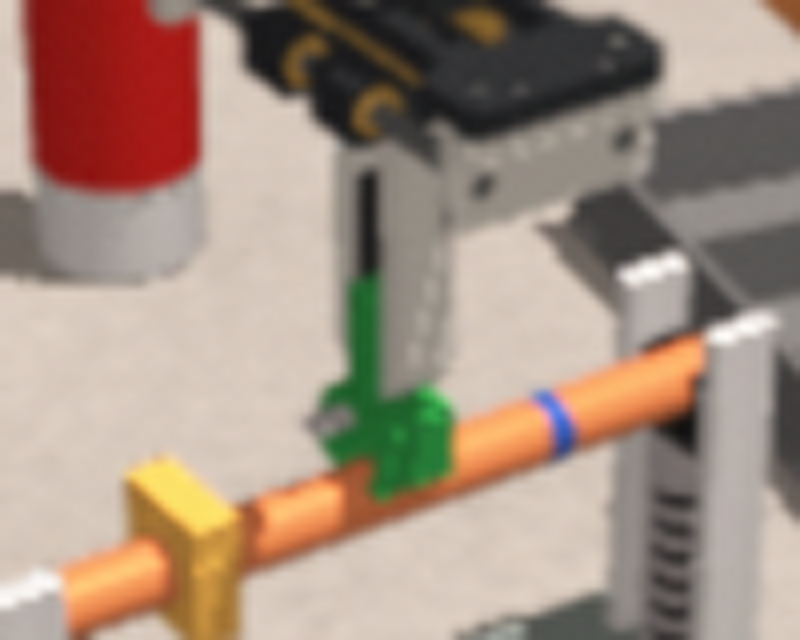

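The images agree to within 0.5 px, so the 0.8 mm correction slightly overshot. Easing back to cancel the side force.

```bash
python3 -m handwheel '[{"x":0.01,"y":-0.06,"z":0,"yaw":0},{"x":0.01,"y":-0.06,"z":0,"yaw":0}]' | grep -E "pos|force"
python3 -m handwheel '[{"x":0,"y":0,"z":-0.1,"yaw":0},{"x":0,"y":0,"z":-0.2,"yaw":0},{"x":0,"y":0,"z":-0.2,"yaw":0}]' | grep -E "pos|force"
```

```text
position: [0.5841, 0.1134, 0.1577]
wrist_force: [1.9, -4.1, 4.3]
position: [0.5841, 0.1134, 0.1558]
wrist_force: [2.1, -4.6, 5.1]
```

```bash
python3 -m handwheel '[{"x":0.02,"y":-0.1,"z":0,"yaw":0},{"x":0.02,"y":-0.1,"z":0,"yaw":0}]' | grep -E "pos|force"
python3 - <<'E'
from h import *
w=viewer.capture("wrist")
st=get_state();print(st["time"],st["position"],st["wrist_force"],st["wrist_torque"])
hs=cv2.cvtColor(w["color"],cv2.COLOR_BGR2HSV);m=cv2.inRange(hs,(3,110,60),(17,255,255));g=cv2.inRange(hs,(45,120,30),(80,255,255))
for r in (110,170,230):
    a=np.nonzero(m[r,250:400])[0]+250; print(r,"pipe",a.min(),a.max(),(a.min()+a.max())/2)
for r in (265,275,290):
    a=np.nonzero(g[r,230:410])[0]+230; print(r,"clip",a.min(),a.max(),(a.min()+a.max())/2)
E
```

```text
position: [0.5841, 0.1133, 0.1558]
wrist_force: [1.3, -2.9, 5.5]
8.7 [0.58406235 0.11330417 0.15578844] [ 0.7004692  -2.40048126  4.58672842] [-0.54280964 -0.2539506  -0.02340186]
110 pipe 301 338 319.5
170 pipe 302 336 319.0
230 pipe 302 336 319.0
265 clip 290 347 318.5
275 clip 290 348 319.0
290 clip 307 331 319.0
```

```bash
python3 -m handwheel '[{"x":0.02,"y":-0.12,"z":0,"yaw":0},{"x":0.02,"y":-0.12,"z":0,"yaw":0}]' | grep -E "pos|force"
python3 -m handwheel '[{"x":0,"y":0,"z":-0.1,"yaw":0},{"x":0,"y":0,"z":-0.2,"yaw":0},{"x":0,"y":0,"z":-0.2,"yaw":0}]' | grep -E "pos|force"
python3 -m handwheel '[{"x":0,"y":0,"z":-0.1,"yaw":0},{"x":0,"y":0,"z":-0.2,"yaw":0},{"x":0,"y":0,"z":-0.2,"yaw":0}]' | grep -E "pos|force|time"
```

```text
position: [0.5841, 0.1131, 0.1557]
wrist_force: [1.3, -0.2, 6.0]
position: [0.5841, 0.1131, 0.1539]
wrist_force: [0.8, 0.2, 6.0]
time: 9.5
position: [0.5841, 0.1131, 0.1522]
wrist_force: [-0.3, -1.2, 6.6]
```

The side force is gone and the vertical force is 6.6 N. Pressing on.

```bash
python3 -m handwheel '[{"x":0,"y":0,"z":-0.1,"yaw":0},{"x":0,"y":0,"z":-0.2,"yaw":0},{"x":0,"y":0,"z":-0.2,"yaw":0}]' | grep -E "pos|force"
python3 -m handwheel '[{"x":0,"y":0,"z":-0.1,"yaw":0},{"x":0,"y":0,"z":-0.2,"yaw":0},{"x":0,"y":0,"z":-0.2,"yaw":0}]' | grep -E "pos|force"
python3 -m handwheel '[{"x":0,"y":0,"z":-0.1,"yaw":0},{"x":0,"y":0,"z":-0.2,"yaw":0},{"x":0,"y":0,"z":-0.2,"yaw":0}]' | grep -E "pos|force|time"
```

```text
position: [0.5841, 0.1131, 0.1504]
wrist_force: [0.4, -0.5, 8.7]
position: [0.5841, 0.1131, 0.1486]
wrist_force: [0.1, -1.4, 9.0]
time: 10.4
position: [0.5841, 0.1131, 0.1469]
wrist_force: [-0.7, -0.9, 9.2]
```

```bash
python3 -m handwheel '[{"x":0,"y":0,"z":-0.1,"yaw":0},{"x":0,"y":0,"z":-0.1,"yaw":0}]' | grep -E "pos|force"
python3 -m handwheel '[{"x":0,"y":0,"z":-0.1,"yaw":0},{"x":0,"y":0,"z":-0.1,"yaw":0}]' | grep -E "pos|force|time"
```

```text
position: [0.5841, 0.1132, 0.146]
wrist_force: [-0.9, -1.7, 11.3]
time: 10.8
position: [0.5841, 0.1132, 0.1451]
wrist_force: [-0.9, -1.0, 11.1]
```

```bash
python3 -m handwheel '[{"x":0,"y":0,"z":-0.1,"yaw":0},{"x":0,"y":0,"z":-0.1,"yaw":0}]' | grep -E "pos|force"
```

```text
position: [0.5842, 0.1132, 0.1442]
wrist_force: [-0.5, -0.2, 10.7]
```

```bash
python3 -m handwheel '[{"x":0,"y":0,"z":-0.1,"yaw":0},{"x":0,"y":0,"z":-0.1,"yaw":0}]' | grep -E "pos|force"
```

```text
position: [0.5842, 0.1132, 0.1433]
wrist_force: [-1.6, -0.6, 11.7]
```

```bash
python3 -m handwheel '[{"x":0,"y":0,"z":-0.1,"yaw":0},{"x":0,"y":0,"z":-0.1,"yaw":0}]' | grep -E "pos|force"
```

```text
position: [0.5843, 0.1132, 0.1425]
wrist_force: [-0.5, -1.2, 11.9]
```

```bash
python3 -m handwheel '[{"x":0,"y":0,"z":-0.1,"yaw":0},{"x":0,"y":0,"z":-0.1,"yaw":0}]' | grep -E "pos|force"
```

```text
position: [0.5844, 0.1133, 0.1415]
wrist_force: [-0.4, -0.6, 13.8]
```

```bash
python3 -m handwheel '[{"x":0,"y":0,"z":-0.1,"yaw":0},{"x":0,"y":0,"z":-0.1,"yaw":0}]' | grep -E "pos|force"
python3 - <<'E'
from h import *
w=viewer.capture("wrist");s=viewer.capture("side")
crop(w,"w10",220,150,200,150,4);crop(s,"s10",260,160,100,80,8)
st=get_state();print(st["time"],st["position"],st["wrist_force"],st["wrist_torque"])
E
```

```text
position: [0.5846, 0.1133, 0.1405]
wrist_force: [-0.4, -0.0, 12.3]
11.9 [0.58462537 0.11330927 0.14058809] [-0.97843423 -0.81182823 13.36732909] [-0.09725629  0.13502858 -0.00756243]
```

View pics/w10.png

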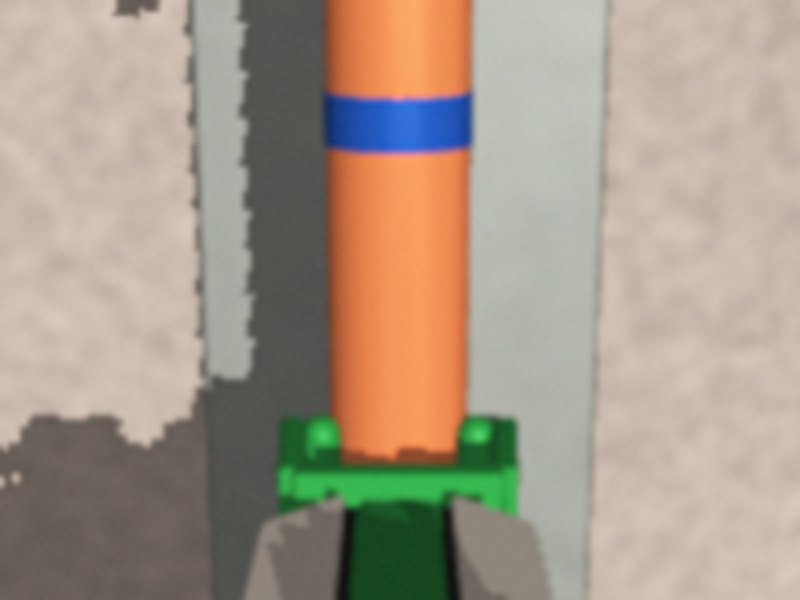

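View pics/s10.png

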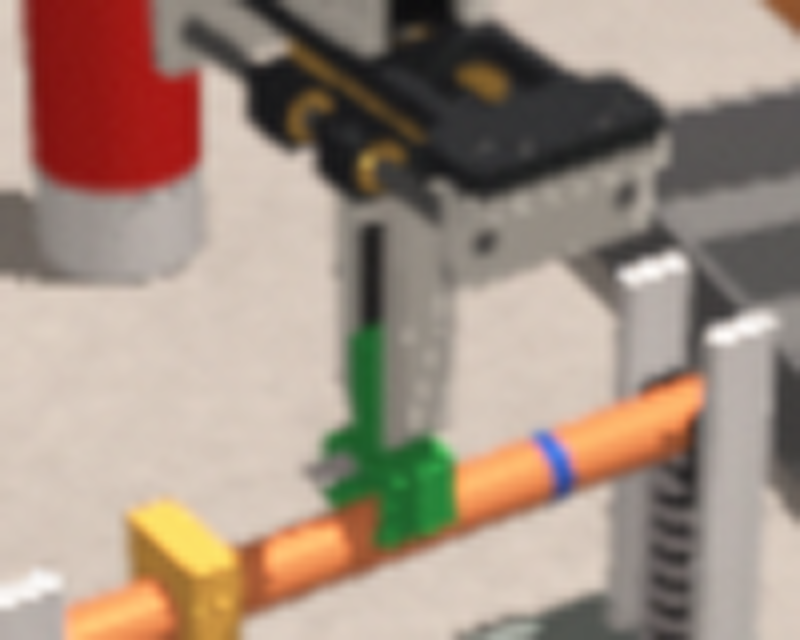

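The lips are spreading (crop columns 322 and 478, against 332 and 465 before), and the pipe has sunk about 19 mm. Continuing 1 mm at a time.

```bash
python3 -m handwheel '[{"x":0,"y":0,"z":-0.1,"yaw":0},{"x":0,"y":0,"z":-0.1,"yaw":0}]' | grep -E "pos|force"
```

```text
position: [0.5847, 0.1134, 0.1393]
wrist_force: [0.0, 0.4, 9.7]
```

```bash
python3 -m handwheel '[{"x":0,"y":0,"z":-0.1,"yaw":0},{"x":0,"y":0,"z":-0.1,"yaw":0}]' | grep -E "pos|force"
```

```text
position: [0.5833, 0.1131, 0.1361]
wrist_force: [0.5, 0.8, 5.8]
```

```bash
python3 -m handwheel '[{"x":0,"y":0,"z":-0.1,"yaw":0},{"x":0,"y":0,"z":-0.1,"yaw":0}]' | grep -E "pos|force"
```

```text
position: [0.5833, 0.1131, 0.1356]
wrist_force: [-1.5, 1.2, 5.6]
```

The force dropped from 13.8 to 5.7 N, which is the snap. I'll check it.

Run:
```python
from h import *
w=viewer.capture("wrist");s=viewer.capture("side")
crop(w,"w11",220,150,200,150,4);crop(s,"s11",260,160,100,80,8)
st=get_state();print(st["time"],st["position"],st["wrist_force"],st["wrist_torque"])
```

```text
12.6 [0.5833304  0.11309122 0.13569432] [0.18633001 1.03436761 7.03831049] [ 0.21570992  0.12312658 -0.02785617]
```

View pics/w11.png

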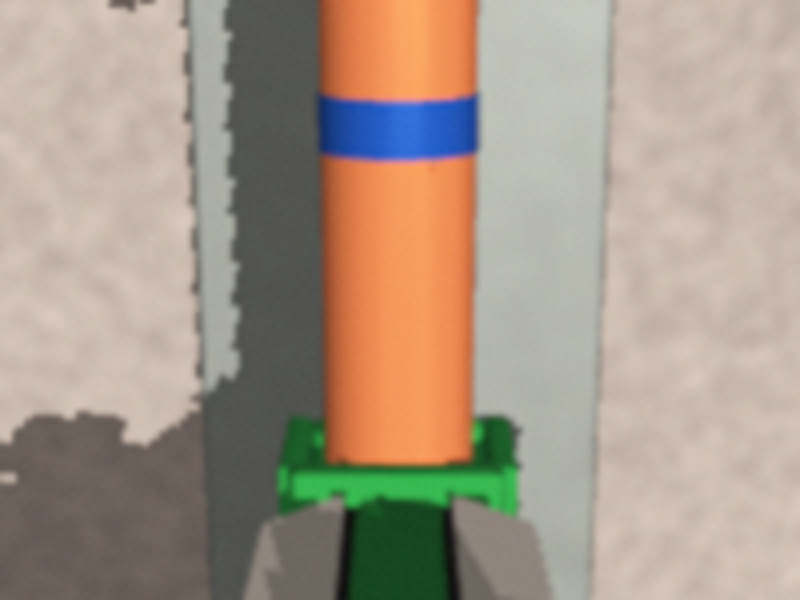

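View pics/s11.png

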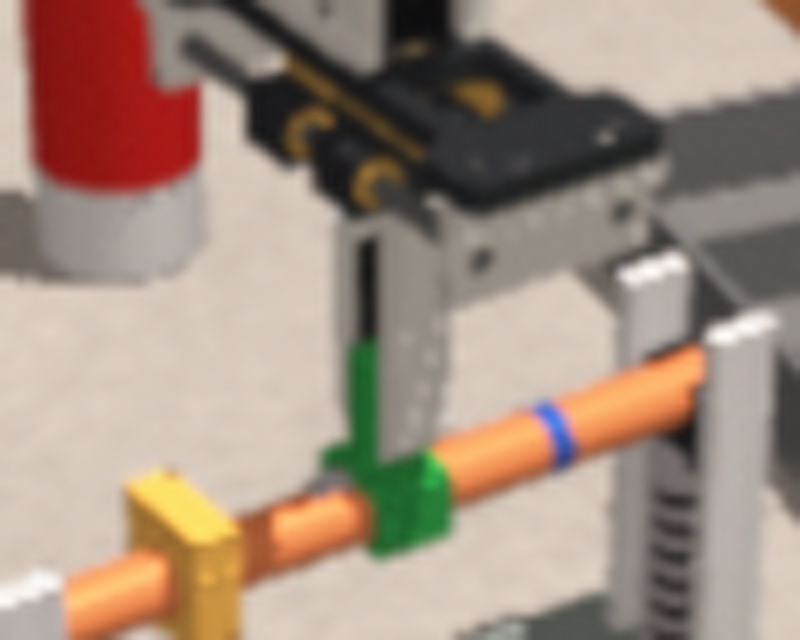

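The saddle is now seated on the pipe, and the lips have closed underneath and are hidden. Relaxing the press.

```bash
python3 -m handwheel '[{"x":0,"y":0,"z":0.2,"yaw":0},{"x":0,"y":0,"z":0.4,"yaw":0},{"x":0,"y":0,"z":0.6,"yaw":0},{"x":0,"y":0,"z":0.6,"yaw":0},{"x":0,"y":0,"z":0.6,"yaw":0}]'
python3 - <<'E'
from h import *
w=viewer.capture("wrist");s=viewer.capture("side")
st=get_state();print(st["time"],st["position"],st["wrist_force"],st["wrist_torque"])
crop(s,"s12",260,160,100,80,8)
E
```

```text
time: 13.1
position: [0.5834, 0.1126, 0.1413]
orientation: [-0.07, -0.703, -0.072, 0.704]
wrist_force: [-0.9, 5.1, 2.5]
opening: 0.125
13.2 [0.58341129 0.11253592 0.1413095 ] [-1.83701868  6.20671916  2.86373273] [1.17213068 0.2384503  0.02018479]
```

View pics/s12.png

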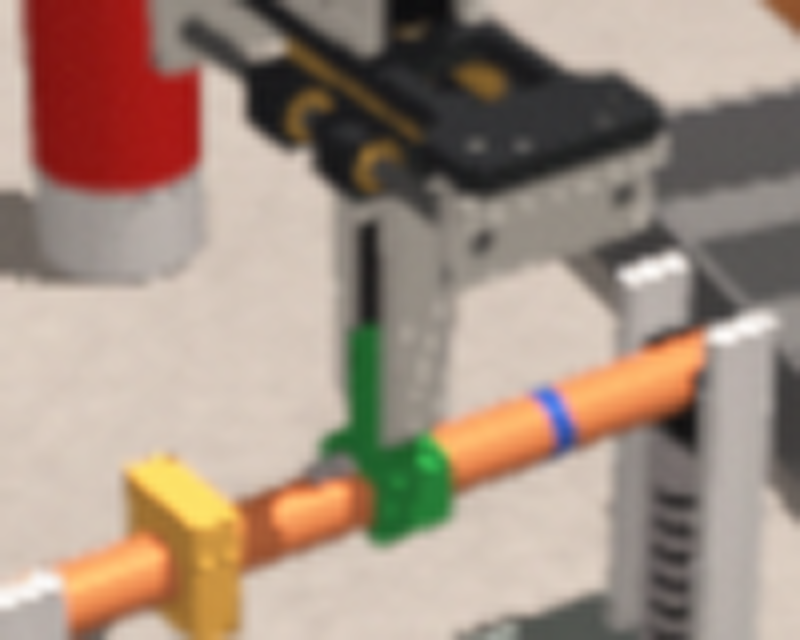

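Lateral force has built up to about 6 N, so I'll shift back roughly 2.5 mm across the pipe.

```bash
python3 -m handwheel '[{"x":-0.02,"y":0.12,"z":0,"yaw":0},{"x":-0.04,"y":0.22,"z":0.05,"yaw":0},{"x":-0.04,"y":0.22,"z":0.1,"yaw":0},{"x":-0.04,"y":0.22,"z":0.1,"yaw":0}]'
python3 - <<'E'
from h import *
w=viewer.capture("wrist")
st=get_state();print(st["time"],st["position"],st["wrist_force"],st["wrist_torque"])
crop(w,"w12",220,150,200,150,4)
E
```

```text
time: 13.6
position: [0.5834, 0.1128, 0.1424]
orientation: [-0.072, -0.703, -0.071, 0.704]
wrist_force: [-0.9, -0.0, 2.7]
opening: 0.124
13.65 [0.58342481 0.11278546 0.14240278] [-0.25063944 -0.62914361  2.23803869] [-0.0832974   0.19509599 -0.02427298]
```

View pics/w12.png

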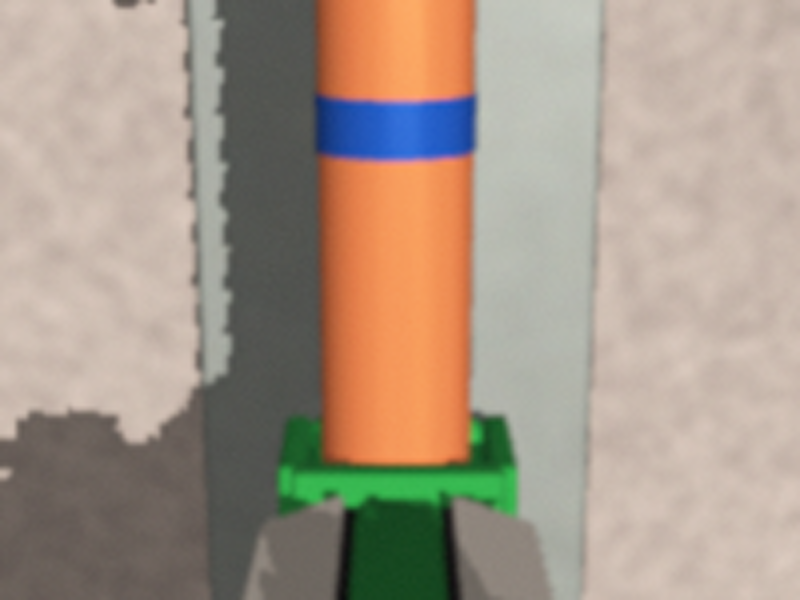

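The forces are small. Sliding along the pipe direction (−0.98, −0.20).

```bash
python3 -m handwheel '[{"x":-0.25,"y":-0.05,"z":0,"yaw":0},{"x":-0.59,"y":-0.12,"z":0,"yaw":0},{"x":-0.98,"y":-0.2,"z":0,"yaw":0},{"x":-0.98,"y":-0.2,"z":0,"yaw":0}]'
python3 -m handwheel '[{"x":-0.34,"y":-0.07,"z":0,"yaw":0},{"x":-0.78,"y":-0.16,"z":0,"yaw":0},{"x":-1.18,"y":-0.24,"z":0,"yaw":0},{"x":-1.57,"y":-0.32,"z":0,"yaw":0},{"x":-1.57,"y":-0.32,"z":0,"yaw":0}]'
python3 - <<'E'
from h import *
w=viewer.capture("wrist");s=viewer.capture("side")
st=get_state();print(st["time"],st["position"],st["wrist_force"],st["wrist_torque"])
crop(s,"s13",260,160,100,80,8)
E
```

```text
time: 14.05
position: [0.5739, 0.1112, 0.1429]
orientation: [0.072, 0.704, 0.071, -0.703]
wrist_force: [2.3, -0.7, 2.5]
opening: 0.126
time: 14.55
position: [0.5568, 0.1079, 0.1425]
orientation: [-0.072, -0.703, -0.071, 0.704]
wrist_force: [2.3, -0.7, 3.0]
opening: 0.124
14.65 [0.55684842 0.10791138 0.1422895 ] [ 1.35706064 -2.36012436  2.61719162] [-0.43532766 -0.15763242  0.00327075]
```

View pics/s13.png

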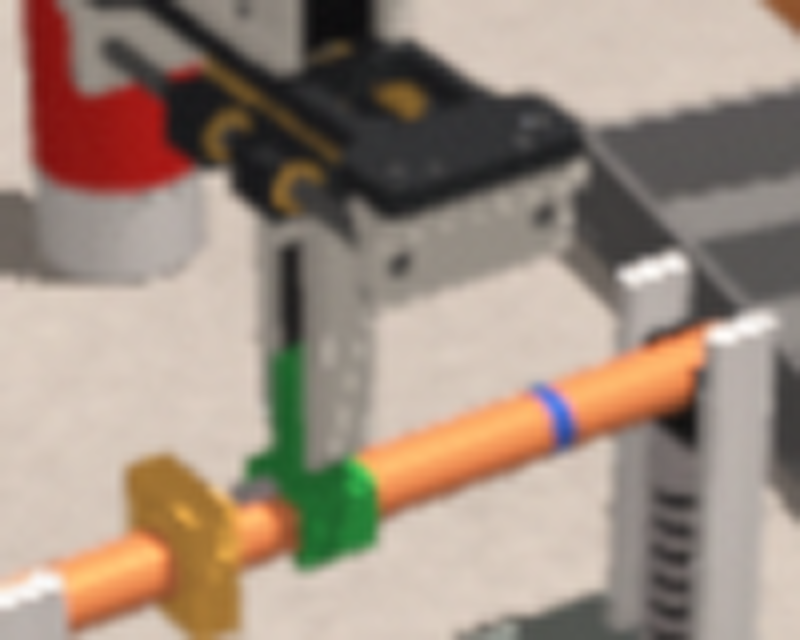

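```bash
python3 -m handwheel '[{"x":-0.28,"y":-0.12,"z":0,"yaw":0},{"x":-0.58,"y":-0.2,"z":0,"yaw":0},{"x":-0.78,"y":-0.24,"z":0,"yaw":0},{"x":-0.78,"y":-0.24,"z":0,"yaw":0}]' | grep -E "pos|force"
python3 -m handwheel '[{"x":-0.2,"y":-0.04,"z":0,"yaw":0},{"x":-0.39,"y":-0.08,"z":0,"yaw":0},{"x":-0.59,"y":-0.12,"z":0,"yaw":0},{"x":-0.59,"y":-0.12,"z":0,"yaw":0}]' | grep -E "pos|force|time"
python3 - <<'E'
from h import *
s=viewer.capture("side")
crop(s,"s14",260,160,100,80,8)
E
```

```text
position: [0.5499, 0.1063, 0.1426]
wrist_force: [2.6, 0.8, 1.3]
time: 15.45
position: [0.5438, 0.1049, 0.1425]
wrist_force: [3.2, 0.7, 2.7]
```

View pics/s14.png

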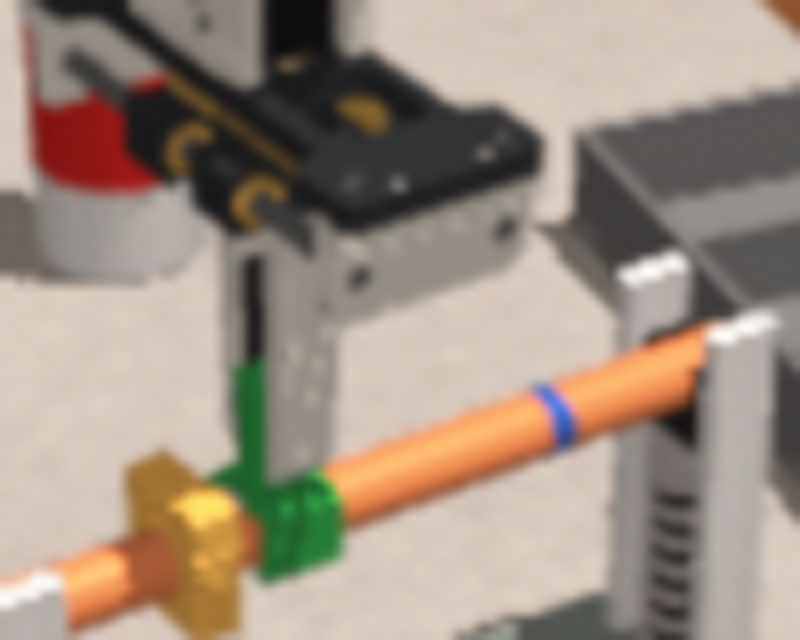

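The tongue is entering the window with no rise in force, and about 11 mm remain. Using finer steps from here.

```bash
python3 -m handwheel '[{"x":-0.2,"y":-0.04,"z":0,"yaw":0},{"x":-0.39,"y":-0.08,"z":0,"yaw":0},{"x":-0.59,"y":-0.12,"z":0,"yaw":0},{"x":-0.59,"y":-0.12,"z":0,"yaw":0}]' | grep -E "pos|force|time"
python3 -m handwheel '[{"x":-0.1,"y":-0.02,"z":0,"yaw":0},{"x":-0.2,"y":-0.04,"z":0,"yaw":0},{"x":-0.2,"y":-0.04,"z":0,"yaw":0}]' | grep -E "pos|force|time"
python3 -m handwheel '[{"x":-0.1,"y":-0.02,"z":0,"yaw":0},{"x":-0.1,"y":-0.02,"z":0,"yaw":0}]' | grep -E "pos|force|time"
```

```text
time: 15.9
position: [0.5379, 0.1036, 0.1425]
wrist_force: [2.6, 0.9, 2.0]
time: 16.2
position: [0.5364, 0.1033, 0.1425]
wrist_force: [2.8, 1.5, 2.8]
time: 16.4
position: [0.5353, 0.103, 0.1425]
wrist_force: [3.3, 0.6, 2.1]
```

```bash
python3 -m handwheel '[{"x":-0.1,"y":-0.02,"z":0,"yaw":0},{"x":-0.1,"y":-0.02,"z":0,"yaw":0}]' | grep -E "pos|force|time"
```

```text
time: 16.6
position: [0.5343, 0.1028, 0.1425]
wrist_force: [4.3, 0.9, 2.6]
```

```bash
python3 -m handwheel '[{"x":-0.1,"y":-0.02,"z":0,"yaw":0},{"x":-0.1,"y":-0.02,"z":0,"yaw":0}]' | grep -E "pos|force|time"
```

```text
time: 16.8
position: [0.5333, 0.1026, 0.1425]
wrist_force: [2.8, 1.6, 1.9]
```

```bash
python3 -m handwheel '[{"x":-0.1,"y":-0.02,"z":0,"yaw":0},{"x":-0.1,"y":-0.02,"z":0,"yaw":0}]' | grep -E "pos|force|time"
```

```text
time: 17.0
position: [0.533, 0.1026, 0.1427]
wrist_force: [4.6, 1.3, 2.4]
```

```bash
python3 -m handwheel '[{"x":-0.1,"y":-0.02,"z":0,"yaw":0},{"x":-0.1,"y":-0.02,"z":0,"yaw":0}]' | grep -E "pos|force|time"
```

```text
time: 17.2
position: [0.533, 0.1025, 0.1429]
wrist_force: [6.3, 1.6, 1.9]
```

```bash
python3 -m handwheel '[{"x":-0.1,"y":-0.02,"z":0,"yaw":0},{"x":-0.1,"y":-0.02,"z":0,"yaw":0}]' | grep -E "pos|force|time"
python3 - <<'E'
from h import *
s=viewer.capture("side")
crop(s,"s15",250,170,80,64,10)
E
```

```text
time: 17.4
position: [0.5329, 0.1025, 0.1432]
wrist_force: [7.8, 3.0, 0.9]
```

View pics/s15.png

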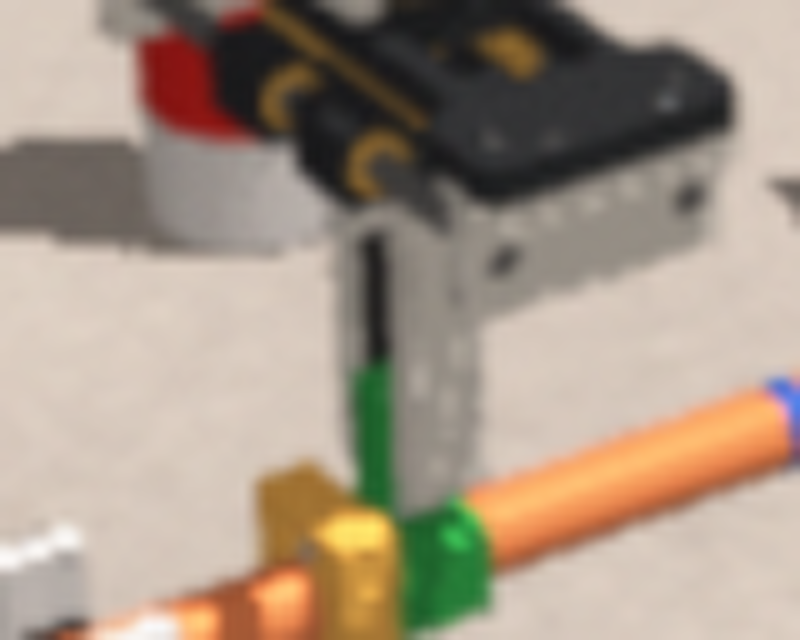

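The clip stopped at x = 0.533 while the force rose to about 8 N, and the picture shows its face against the block. Now I'll relieve the force, open, and lift off.

```bash
python3 -m handwheel '[{"x":0.1,"y":0.05,"z":-0.03,"yaw":0},{"x":0.2,"y":0.1,"z":-0.05,"yaw":0},{"x":0.2,"y":0.1,"z":-0.05,"yaw":0},{"x":0.2,"y":0.1,"z":-0.05,"yaw":0}]' | grep -E "pos|force|time"
python3 -m handwheel '[{"x":0,"y":0,"z":0,"yaw":0},{"x":0,"y":0,"z":0,"yaw":0},{"x":0,"y":0,"z":0,"yaw":0},{"x":0,"y":0,"z":0,"yaw":0},{"x":0,"y":0,"z":0,"yaw":0}]' 4
python3 - <<'E'
from h import *
w=viewer.capture("wrist");crop(w,"w16",220,150,200,150,4)
s=viewer.capture("side");crop(s,"s16",250,170,80,64,10)
E
```

```text
time: 17.85
position: [0.533, 0.1026, 0.1421]
wrist_force: [6.2, -1.2, 2.3]
time: 18.35
position: [0.5318, 0.103, 0.1416]
orientation: [-0.071, -0.703, -0.071, 0.704]
wrist_force: [-0.2, 0.3, 0.0]
opening: 0.424
```

View pics/w16.png

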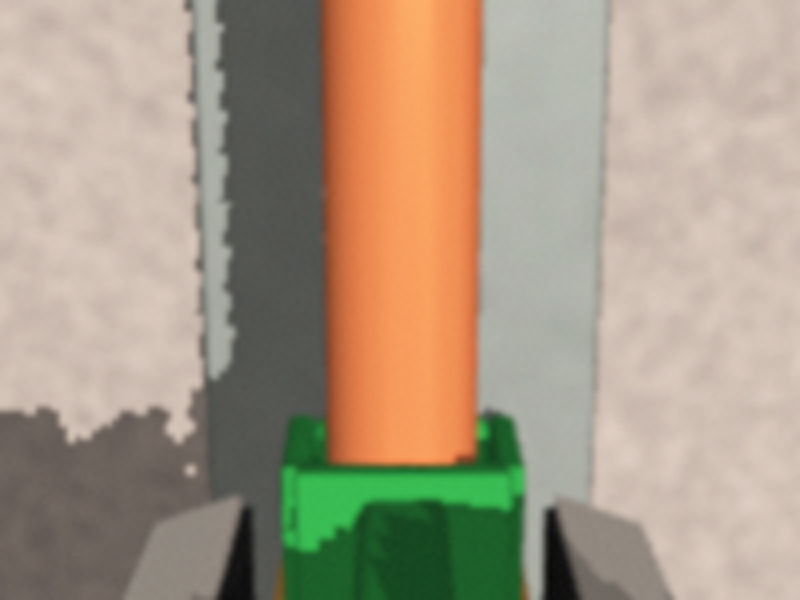

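View pics/s16.png

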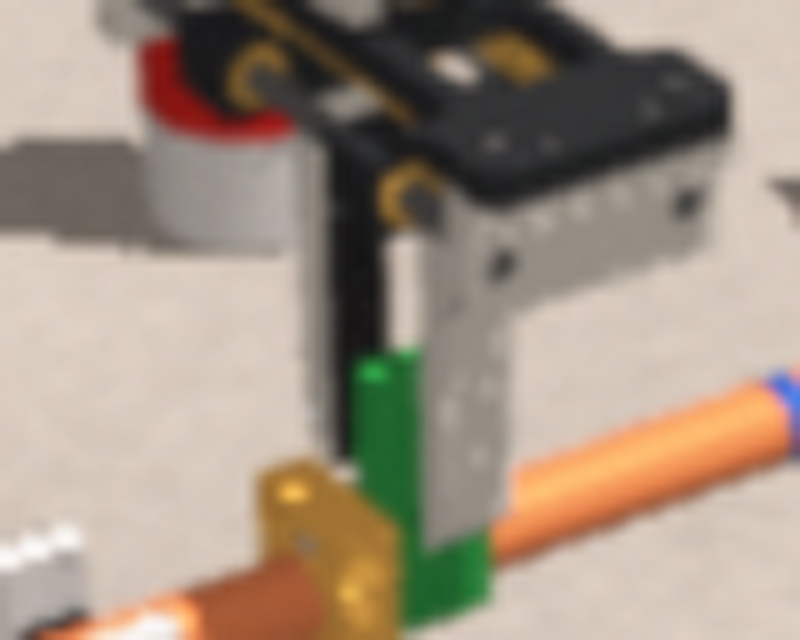

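Released, with the clip centred and flush. The fingers clear the tab, so I'll lift straight up.

```bash
python3 -m handwheel '[{"x":0,"y":0,"z":1,"yaw":0},{"x":0,"y":0,"z":3,"yaw":0},{"x":0,"y":0,"z":6,"yaw":0},{"x":0,"y":0,"z":9,"yaw":0},{"x":0,"y":0,"z":12,"yaw":0},{"x":0,"y":0,"z":12,"yaw":0},{"x":0,"y":0,"z":12,"yaw":0}]'
python3 - <<'E'
from h import *
w=viewer.capture("wrist");crop(w,"w17",120,130,400,300,2)
s=viewer.capture("side");crop(s,"s17",230,170,130,104,6);cv2.imwrite("pics/s17f.png",s["color"])
E
```

```text
time: 19.15
position: [0.5326, 0.103, 0.2627]
orientation: [0.071, 0.704, 0.071, -0.703]
wrist_force: [0.2, 0.7, -0.4]
opening: 0.422
```

View pics/w17.png

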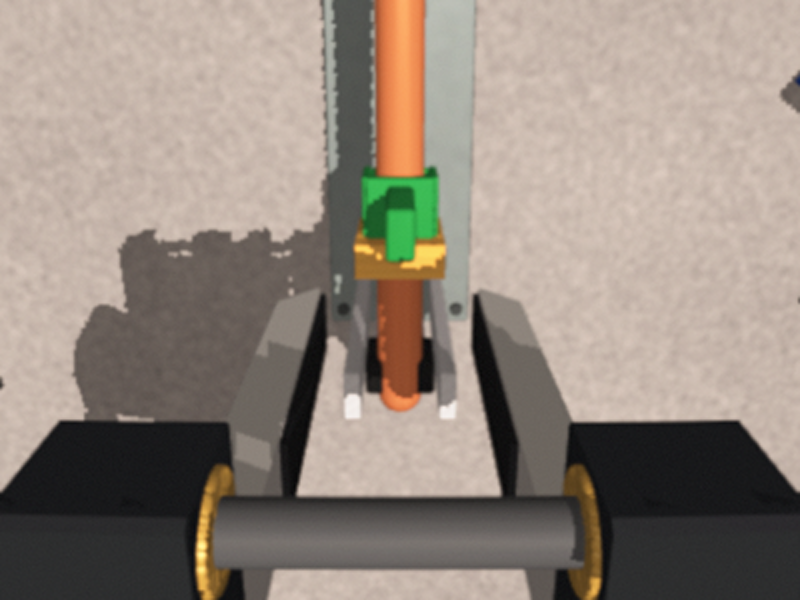

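View pics/s17.png

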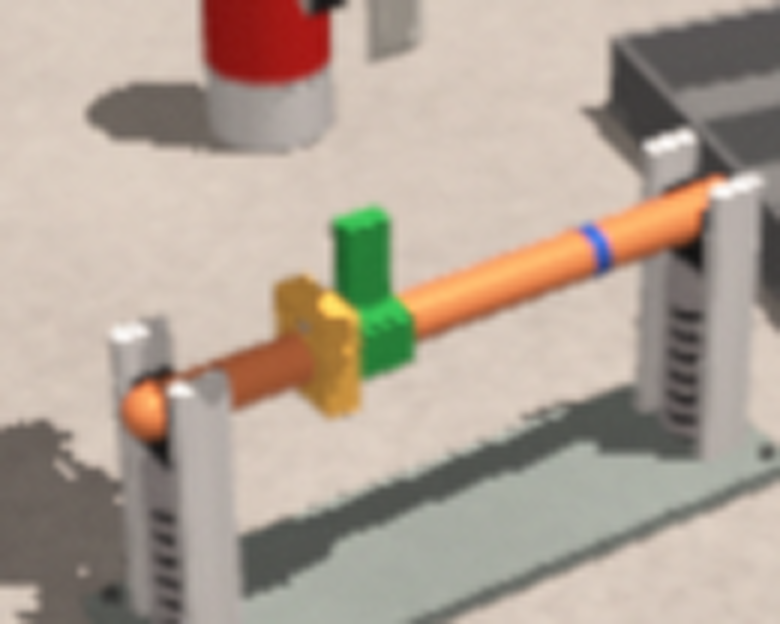

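The clip stands upright and flush against the block, with the tongue showing in the window and the gripper well clear. Handing in.

```bash
python3 -c "
from bench import ctrl,get_state
print(get_state()['time'],get_state()['wrist_force']);print(ctrl.hand_in())"
```

```text
19.25 [-0.38913173 -0.12716782  0.08325557]
the job is handed in; nothing more can be done
None
```

The green clip is snapped home on the pipe, slid flush against the brass block with its tongue in the window, and released. I handed the job in at about 19 s; no verdict is reported.

- **Snap:** the press force peaked at about 14 N, then fell to about 6 N. Pictures showed the saddle seated on the pipe, and I relaxed the press straight after.
- **Side forces:** up to about 6 N of side force built up, during the press and again just after the snap. I shifted the tool across the pipe to cancel it both times.
- **Slide:** it took about 2–4 N until the clip stopped dead at the block. I stopped at about 8 N, backed off and opened.
- **Last checks:** wrist and side pictures show the clip upright, in line, against the block, with the tongue in the window. The gripper is clear and the wrist force is about zero.
- **Not measured:** I judged the end gap and the bore height by eye and by force. The other things on the bench were not checked one by one at the end, though nothing showed the arm touching them.

One early move was refused because of its row format; nothing moved.

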